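# Turn the upside-down planter over and tare it on the scale

### The arm

A 6-joint arm with a two-finger parallel gripper is mounted at the origin on the work surface. World frame = base frame: x ahead of the robot, y to its left, z up, the work surface at z = 0. Lengths are in m, angles in rad, forces in N, time in s.
With the tool pointing down it reaches from about 0.4 to 0.825 m from the base axis. Payload 7 kg.
Tool frame: the origin (TCP) lies between the finger pads; the fingertips stand 8 mm ahead of it and the grasp point (between the pads) lies 11 mm behind it (arm.finger_overhang is the distance from the TCP to the fingertips, in m); z points along the fingers, y is the line along which they close (so a half turn about z gives the same grasp; the last joint's range is limited). The gripper opens to 88 mm and grips with 3 to 60 N. Pads are 19 mm wide; open, the fingers measure 130 mm over their backs; the gripper's body (78 mm by 193 mm) begins 47 mm behind the grasp point.
Start: joints at [-0.904, 0.359, 0.012, 0, -1.224, -0.288], TCP at [0.25, -0.627, 0.235] pointing down, gripper open.
Joint ranges: [-3.07, 3.07], [-1.43, 2.12], [-1.02, 1.25], [-3.03, 1.67], [-3.05, -0], [-3.03, 3.03]. Speed limits (rad/s): [2.39, 2.39, 3.01, 3.14, 3.14, 3.14].

### API

Orientations are given as [roll, pitch, yaw] about the fixed x, y, z axes, in that order (R = Rz(yaw) Ry(pitch) Rx(roll)).
In Python, from station import arm gives the robot as it stands.
- The arm moves only by the tool move_arm, never from a script. Its argument "rows" is text: rows parted by semicolons, each of 7 numbers parted by spaces: the turn, a rotation vector about the tool's x, y, z in degrees, then the shift along the tool's x, y, z in m, then the finger opening in m, from 0 to 0.0876. A call has 1 to 8 rows; each row shifts and turns the commanded pose from where the row before left it, along the tool's axes as they then stand; what a row does not reach is not made up. A row lasts 1/8 s, in which the tool goes at most 62.5 mm and 10.7 degrees, less where a joint would pass 70% of its speed; a pose out of reach is approached as far as the arm can. A call is refused whole if a number of a shift passes 0.0625 or a number of a turn 10.7, either way. A call with a gripper value outside its range is refused whole. The fingers move at their own pace and stop on an object; "squeeze" is the grip in N (left out, the last holds). Time passes only in rows, so rows that do not move let the fingers close. It gives the time, the measured TCP pose, the force, the opening and the grip force at its end, in the units of the state.
- arm.get_state(): the state, without advancing time (a new reading comes with each control period).
- arm.grab_frame(name): name is "scene" or "top" or "wrist"; returns (picture, depth): 384x512x3 uint8, blue, green, red; 384x512 float32, m along the optical axis (not along the pixel's ray), 0 where there is no reading.
- arm.camera_model(name): a dict with "mtx" (3x3 intrinsics, pixels), "camera_from_world" (4x4, takes a point from world to camera coordinates); the wrist camera has in their place "mount" (4x4, takes a point from camera to tool coordinates, whose origin is the TCP and whose axes are the flange's). Camera axes: x right, y down, z forward; pixel columns grow to the right and rows downward; lengths in m; the calibration is good to about 2 mm. The wrist camera is an equidistant fisheye: a pixel r from the principal point sees the ray r / f radians off the axis. A picture is of the moment at which its call begins: read the wrist's pose just before it. camera_model takes no time and is no camera call.
- arm.job_done(): hands the job in; it is judged then, once.
The state is a dict: "t": time; "q": joint angles; "qd": joint speeds; "joint_efforts": joint torques, N m; "eef_pos": TCP position; "ee_rot": TCP orientation; "force": force on the tool from outside, world axes, zero at the start; "moment": the same for the moment, N m; "width": finger opening in m; "gripper_force": force on a finger pad.
Only numpy, scipy, OpenCV 4.12 (cv2) and the standard library are available. Lean on these libraries where they do the work, as an engineer would, in place of code of your own. Each camera call takes 0.05 s, during which the arm holds its last target. There are 200 camera calls.

### The job

Two empty wooden planters wait on the packing bench, and one of them was put down upside down, with its two foot battens showing on top. Turn that one over, stand it gently on its feet in the middle of the scale's pan and let go, then press the tare key (the wide one) all the way down once it stands there, so that it is ready to be filled. Leave the on/off key, the other planters and the rest of the bench alone.

Things in the scene. Friction and masses are not known exactly. Their poses are not given: they have to be found in the camera images.
- planter: The upside-down one: an open straight-sided trough of pale pine, outside 130 mm long (own x), 62 wide (own y), 70 high (own z); 8 mm walls and floor, about 0.16 kg. Origin: centre of its underside, level with the feet; own z points from feet to open mouth: down at the start, the origin 70 mm above the table. All faces are flat: it stands steadily on an end (130 mm high) or lies on a side.
- planter_mid (a point): Centre of the upside-down planter's outer shape, 35 mm from its origin along own z. On its underside two darker foot battens, 18 mm wide and 6 mm high, run across the full width, 40 mm either side of the middle; right way up it stands on them.
- planter_open: An identical empty planter that already stands right way up, mouth open to the top; origin and axes as for the other (own z up). It and the upside-down one may stand in either place. A bystander, not to be disturbed.
- planter_full: A third planter of the same size, right way up and already filled with dried flower heads that rise to about 80 mm, at the back of the bench. A bystander.
- scale: Grey-white bench scale, 290 mm deep (own x) by 240 mm wide (own y), fixed to the bench. Origin: centre of its footprint at table height. Its front with keypad and sloping display faces own -x (towards the robot); the keypad is 42 mm high, the display slopes up to 70 mm behind it.
- pan (a point): Centre of the top face of the scale's flat steel pan, 78 mm above the table. The pan is 200 mm along the scale's x by 230 mm along its y and takes up the rear of the scale.
- tare_top (a point): Centre of the top of the tare key: the wide rectangular key, 24 x 46 mm (46 along the scale's y), at the right-hand end of the keypad as seen from the robot, its top 49 mm above the table when not pressed; 167 mm in front of the pan's centre (scale's -x) and 60 mm to the right (scale's -y).
- tare (a joint): Travel of the tare key, m: 0 not pressed, 0.004 all the way down. It goes straight down on a spring, 1.6 N to start it and about 5 N at the bottom, and springs back.
- power (a joint): Travel of the on/off key, m: 0 not pressed, 0.004 down. The small round key, 18 mm across, at the left-hand end of the keypad, 145 mm to the left of the tare key. Not to be pressed.
- snips: Secateurs lying on the bench, about 175 mm long and 18 mm high. A bystander.
- twine: Spool of twine, 64 mm across and 80 mm high, standing. A bystander.
- tape_roll: Roll of brown tape lying flat, 110 mm across and 48 mm high. A bystander.
- jar: Glass jar with a cork lid, 72 mm across and 110 mm high. A bystander.
There are look-alikes about, which are no part of the job. What is shaped like the planter but purple or yellow is not meant.

How it is judged:
On the way, in this order (a step that is already met when the one before it is completed fails the run):
1. the planter stands right way up in the middle of the pan, released and at rest (angle between planter's own z axis and vertical below 0.08 rad and z of pan in the frame of planter between -0.004 and 0.004 m and horizontal distance between planter and pan below 0.03 m and contact force between the fingers and planter below 0.1 N and linear speed of planter below 0.02 m/s), for 0.3 s.
2. the tare key is pressed all the way down while the planter stands there untouched (value of joint tare above 0.003 m and angle between planter's own z axis and vertical below 0.08 rad and horizontal distance between planter and pan below 0.03 m and contact force between each of the arm, the fingers and planter below 0.1 N), for 0.1 s.
At the end, for the whole second after the job is handed in: The planter that was upside down stands right way up (within 0.08 rad) on its feet on the scale's pan, its middle within 25 mm of the pan's middle, released and at rest; the tare key has been pressed at least 3 mm down of 4 after that and has sprung back (angle between planter's own z axis and vertical below 0.08 rad and z of pan in the frame of planter between -0.004 and 0.004 m and horizontal distance between planter and pan below 0.03 m and linear speed of planter below 0.02 m/s and value of joint tare below 0.001 m); the robot touches nothing.
It fails at once if the planter is dropped or toppled onto the scale instead of being set down (it moves faster than 0.5 m/s there with no finger on it), or is pressed on it with over 60 N (contact force between planter and scale above 60 N or (contact force between the fingers and planter below 0.1 N and linear speed of planter above 0.5 m/s and horizontal distance between planter and pan below 0.15 m)).
It fails at once if the on/off key is pressed (value of joint power above 0.002 m).
It fails at once if another planter is moved by more than 20 mm (distance of any of planter_open, planter_full from where it was at the start of the episode above 0.02 m).
It fails at once if the secateurs, twine, tape roll or jar are moved by more than 25 mm (distance of any of snips, twine, tape_roll, jar from where it was at the start of the episode above 0.025 m).
It also fails if it takes over 72 s, if anything falls off the work surface, if the arm or the gripper's body presses on something with over 40 N, if the wrist force passes 120 N, or if a joint passes its speed limit or range.

## Working session

There is one attempt and no reset: what is moved stays moved. The work goes in short steps, Python scripts to look and compute and a tool call to move; the robot and the scene stay as the last step left them, time stands still between calls to the robot, and variables do not carry over. Pictures are saved under pics/ and viewed, at most 10 in all, crops included, and the job is handed in when it is done.

Besides the shell and the picture viewer there is one more tool, called by a JSON object that holds its "op" and its "data", one argument or row to a line. move_arm: Moves the arm, as the interface text tells. Its arguments: {"type":"object","properties":{"rows":{"type":"string"},"squeeze":{"type":"number"}},"required":["rows"]}

```bash
ls; mkdir -p pics
python3 - <<'E'
from station import arm
import cv2,numpy as np
for n in("scene","top"):
    p,d=arm.grab_frame(n); cv2.imwrite(f"pics/{n}0.png",p); np.save(f"{n}0.npy",d)
    m=arm.camera_model(n); print(n,{k:np.round(v,3).tolist() if not isinstance(v,str) else v for k,v in m.items()})
print(arm.get_state())
print({k:np.round(v,4).tolist() if not isinstance(v,str) else v for k,v in arm.camera_model("wrist").items()})
a=cv2.imread("pics/scene0.png");b=cv2.imread("pics/top0.png")
E
```

```text
pics
scene {'mtx': [[391.253, 0.0, 255.262], [0.0, 391.253, 195.718], [0.0, 0.0, 1.0]], 'camera_from_world': [[0.773, 0.634, -0.012, -0.463], [0.38, -0.478, -0.792, -0.071], [-0.508, 0.608, -0.61, 1.5], [0.0, 0.0, 0.0, 1.0]]}
top {'mtx': [[370.74, 0.0, 253.753], [0.0, 370.74, 187.638], [0.0, 0.0, 1.0]], 'camera_from_world': [[-0.021, -0.999, 0.03, 0.079], [-0.998, 0.019, -0.066, 0.518], [0.066, -0.032, -0.997, 1.001], [0.0, 0.0, 0.0, 1.0]]}
{'t': 0.1, 'q': array([-9.03907944e-01,  3.59327213e-01,  1.11752894e-02, -3.18137223e-04,
       -1.22408384e+00, -2.88104098e-01]), 'qd': array([-0.00072845, -0.00220088,  0.00220594,  0.00084128,  0.00044837,
       -0.00010934]), 'joint_efforts': array([-1.61977496e-03, -5.84163773e+01,  2.93752098e+01,  7.01556042e+00,
        1.02057066e-02, -5.85200632e-05]), 'eef_pos': array([ 0.24944333, -0.62677738,  0.2337177 ]), 'ee_rot': array([ 3.14012756e+00, -1.22273825e-04, -2.76291660e+00]), 'force': array([-0.56101995,  0.76561613, -0.44104092]), 'moment': array([0.04404382, 0.08180371, 0.03998964]), 'gripper_force': 0.0, 'width': 0.08746337925692764}
{'mtx': [[297.3186, 0.0, 260.0659], [0.0, 297.3186, 191.1782], [0.0, 0.0, 1.0]], 'mount': [[0.0004, -0.9608, -0.2772, 0.0768], [1.0, 0.0007, -0.0009, -0.0005], [0.0011, -0.2772, 0.9608, -0.1489], [0.0, 0.0, 0.0, 1.0]]}
```

View pics/top0.png

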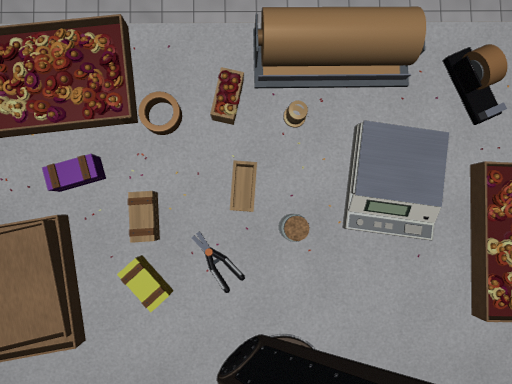

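View pics/scene0.png

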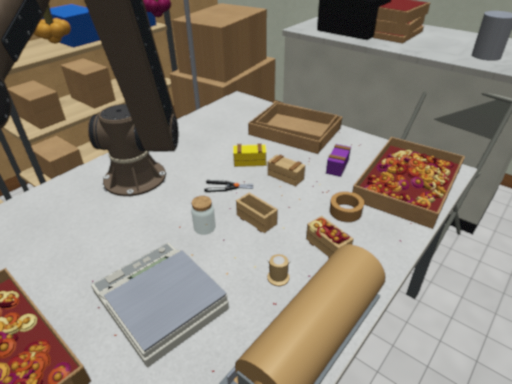

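Candidates in the top view:
- Pine with two battens at (143,217): this matches the description.
- Yellow at (145,284) and purple at (73,173): decoys.
- Open planter at (244,186) and full planter at (228,96): bystanders.

I choose (143,217). Next I check it in a close crop and measure.

```bash
cat > h.py <<'E'
import numpy as np,cv2
from station import arm
def cloud(n,d):
    m=arm.camera_model(n);K=np.array(m["mtx"]);T=np.linalg.inv(np.array(m["camera_from_world"]))
    v,u=np.mgrid[:384,:512];P=np.stack([(u-K[0,2])/K[0,0]*d,(v-K[1,2])/K[1,1]*d,d,np.ones_like(d)],-1)
    return (P@T.T)[...,:3]
def rect(P,lo,hi):
    p=P[(P[:,2]>lo)&(P[:,2]<hi)]
    (c,s,a)=cv2.minAreaRect((p[:,:2]*1000).astype(np.float32)); return np.round(c,1),np.round(s,1),round(a,1),np.round(np.median(p[:,2]),4),len(p)
E
python3 - <<'E'
from h import *
C=cloud("top",np.load("top0.npy"))
def box(name,u0,u1,v0,v1,lo,hi): print(name,rect(C[v0:v1,u0:u1].reshape(-1,3),lo,hi))
box("planter",120,170,180,252,.055,.09)
box("open",222,268,150,222,.055,.09)
box("full",205,250,60,130,.05,.12)
box("yellow",110,180,252,318,.05,.09)
box("purple",35,112,145,198,.05,.09)
box("pan",340,460,110,250,.073,.09)
box("scale",335,460,110,250,.03,.09)
box("jar",275,315,208,245,.08,.13)
box("twine",280,312,96,130,.06,.1)
box("snips",185,250,228,295,.008,.04)
box("tape",135,185,85,140,.03,.06)
box("crateR",465,512,150,330,.03,.2)
box("crateL",0,90,205,360,.03,.2)
print(C[215,143],C[300,320], C[160,400])
b=cv2.imread("pics/top0.png")
x=np.hstack([cv2.resize(b[170:300,100:230],(390,390),interpolation=2),cv2.resize(b[120:250,335:465],(390,390),interpolation=2)])
cv2.imwrite("pics/crop1.png",x)
print([a for a in dir(arm) if a[0]!='_'])
E
```

```text
planter (array([448.5, 364.3]), array([129.7,  63.7]), 2.3, np.float64(0.0636), 1262)
open (array([522.1,  99.1]), array([ 61.9, 129.8]), 84.6, np.float64(0.0686), 435)
full (array([768., 136.]), array([ 67.8, 131.5]), 77.6, np.float64(0.071), 1220)
yellow (array([274. , 359.7]), array([129.9,  64.8]), 41.2, np.float64(0.0632), 1344)
purple (array([567.7, 547.6]), array([ 63.7, 132. ]), 15.3, np.float64(0.0635), 1314)
pan (array([ 573.2, -319.8]), array([231.3, 200.8]), 81.3, np.float64(0.0764), 6368)
scale (array([ 529.6, -311.9]), array([240.3, 290.9]), 81.1, np.float64(0.0751), 10102)
jar (array([412.7, -30.8]), array([63.1, 67.3]), 43.7, np.float64(0.1081), 565)
twine (array([719. , -48.2]), array([50.9, 57. ]), 46.9, np.float64(0.0688), 219)
snips (array([326.8, 178.3]), array([177.7,  67. ]), 37.4, np.float64(0.0143), 749)
tape (array([727.6, 321.1]), array([109.8, 108.8]), 65.1, np.float64(0.0464), 812)
crateR (array([ 364., -583.]), array([ 99.8, 421.5]), 86.7, np.float64(0.0455), 4051)
crateL (array([275. , 651.1]), array([342.1, 204.6]), 7.9, np.float64(0.0537), 2991)
[0.45100314 0.35793484 0.06258701] [ 0.20805473 -0.10689495  0.00022486] [ 0.58135505 -0.31569555  0.07335305]
['Unreachable', 'camera_model', 'finger_overhang', 'get_state', 'grab_frame', 'job_done']
```

View pics/crop1.png

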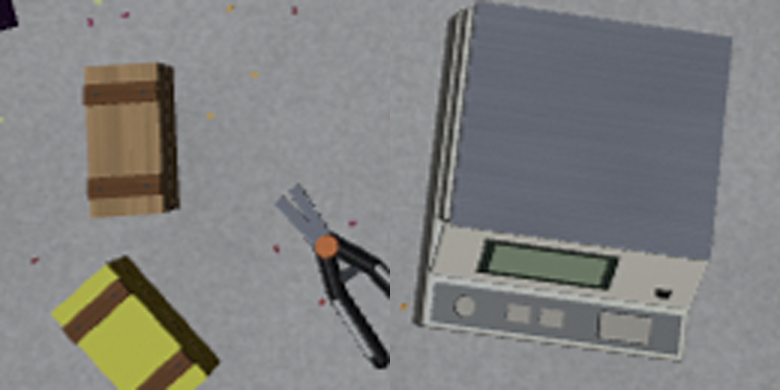

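{"op": "move_arm", "data": {
  "rows": "10 0 0 0 0 0 0.087;0 10 0 0 0 0 0.087;10 0 0 0 0 -0.05 0.087"
}}

```text
t: 0.48
eef_pos: [0.2564, -0.6159, 0.2725]
ee_rot: [-2.803, -0.182, -2.789]
force: [-1.0, 0.7, 1.6]
width: 0.0868
gripper_force: 0.0
```

```bash
cat > s.py <<'E'
from station import arm
import json
s=arm.get_state(); open("q.jsonl","a").write(json.dumps([list(s["q"]),list(s["eef_pos"]),list(s["ee_rot"])])+"\n"); print(s)
E
python3 s.py
```

```text
{'t': 0.475, 'q': array([-0.72998031,  0.14610654, -0.41187067,  0.42649311, -0.8338246 ,
       -0.71829949]), 'qd': array([ 0.38714108, -1.26371428, -1.19998177,  1.13700959,  1.1565619 ,
       -1.08250342]), 'joint_efforts': array([ -3.07387635, -23.9191246 ,  30.93515754,   4.34058309,
        -1.95514217,   1.38243791]), 'eef_pos': array([ 0.25638583, -0.61588127,  0.27253108]), 'ee_rot': array([-2.80315234, -0.18166719, -2.78941506]), 'force': array([-0.9573267 ,  0.72808891,  1.64261705]), 'moment': array([ 1.15363371,  0.05840498, -0.07865859]), 'gripper_force': 0.0, 'width': 0.08683438625635227}
```

{"op": "move_arm", "data": {
  "rows": "0 -10 0 0.06 0 0 0.087;0 -10 0 0.06 0 0 0.087;0 -10 10 0.06 0 -0.06 0.087;0 0 0 0 0 0 0.087"
}}

```text
t: 0.98
eef_pos: [0.1196, -0.6527, 0.3324]
ee_rot: [-2.829, 0.208, -2.827]
force: [0.1, -0.2, 0.5]
width: 0.0867
gripper_force: 0.0
```

```bash
python3 s.py
```

```text
{'t': 0.975, 'q': array([-1.20664241,  0.14165287, -0.02884301, -0.20671583, -1.08086173,
       -0.01400324]), 'qd': array([ 0.12232364,  0.0104555 , -0.10978859,  0.07356685,  0.0711182 ,
       -0.06056035]), 'joint_efforts': array([ -3.23252119, -43.0854249 ,  32.79344559,   5.06376565,
        -0.09123627,   0.98377034]), 'eef_pos': array([ 0.11961336, -0.65271759,  0.33244856]), 'ee_rot': array([-2.82856953,  0.20800683, -2.82660965]), 'force': array([ 0.08785674, -0.20323572,  0.52252586]), 'moment': array([ 0.72010475,  0.93469999, -0.0294229 ]), 'gripper_force': 0.0, 'width': 0.08665647699230909}
```

The crop shows the pine planter upside down with two battens, so the choice holds. The scale has its round power key at the left of the keypad and the wide tare key at the right. Next I fit the kinematics so I can plan the turn within joint limits.

{"op": "move_arm", "data": {
  "rows": "-10 0 10 0 0.06 -0.05 0.087;-10 0 10 0 0.06 -0.05 0.087;-10 0 10 0 0.06 0 0.087;-10 0 10 0 0.06 0 0.087;0 0 0 0 0 0 0.087"
}}

```text
t: 1.6
eef_pos: [0.0842, -0.4247, 0.3952]
ee_rot: [2.795, 0.194, 2.932]
force: [0.3, -1.0, -0.4]
width: 0.087
gripper_force: 0.0
```

```bash
python3 s.py >/dev/null
cat > kin.py <<'E'
import numpy as np,json,itertools
from scipy.spatial.transform import Rotation as R
from scipy.optimize import least_squares
D=[([-0.90390794,0.35932721,0.01117529,-3.18e-4,-1.22408384,-0.2881041],[0.24944333,-0.62677738,0.2337177],[3.14012756,-1.22e-4,-2.7629166])]
D+=[tuple(json.loads(l)) for l in open("q.jsonl")]
ry=lambda a:R.from_rotvec([0,a,0]); rx=lambda a:R.from_rotvec([a,0,0]); rz=lambda a:R.from_rotvec([0,0,a])
def fk(x,s,q):
    A=rz(s[0]*q[0]+x[0]);B=A*ry(q[1]);C=B*ry(-q[2]);E=C*rx(s[1]*q[3])*ry(-q[4])*rx(s[2]*q[5])
    p=np.array([0,0,x[4]])+A.apply([x[5],0,0])+B.apply([0,0,x[6]])+C.apply([x[7],0,x[8]])+E.apply([x[9],0,0])
    return p,E*R.from_rotvec(x[1:4])
def res(x,s):
    o=[]
    for q,p,e in D:
        P,Q=fk(x,s,q); o+=list((P-p)*5)+list((Q.inv()*R.from_euler("xyz",e)).as_rotvec())
    return np.array(o+list(1e-3*(x[4:]-[.35,.05,.4,.4,.03,.3])))
def fit():
    best=None
    for s in itertools.product([1,-1],repeat=3):
        for w in ([0,1.57,0],[1.2,1.2,1.2],[-1.2,1.2,-1.2],[2.2,0,2.2]):
            r=least_squares(res,[0,*w,.35,.05,.4,.4,.03,.3],args=(s,))
            if best is None or r.cost<best[0]: best=(r.cost,r.x,s)
    return best
if __name__=="__main__":
    c,x,s=fit(); print(c,np.round(x,4),s); print(np.round(res(x,s)[:24].reshape(-1,6),4)); json.dump([list(x),list(s)],open("kin.json","w"))
E
python3 kin.py; tail -1 q.jsonl
```

```text
0.04896278002911495 [-0.2937 -1.4333  1.0606 -1.3865 -0.0035  0.2818  0.513   0.1781  0.1547
  0.3066] (1, -1, -1)
[[-0.0037 -0.0407  0.1058  0.0127  0.024  -0.0158]
 [ 0.0203  0.0391 -0.0796  0.0785 -0.064   0.0038]
 [-0.0911  0.0253  0.0441 -0.0347 -0.0723  0.0041]
 [ 0.1651 -0.0119 -0.0702 -0.0565  0.1123  0.0079]]
[[-1.2399948142735924, 0.06403485806108174, 0.06877786166844943, -0.34419688376749685, -1.7748699445096976, -0.5429964209899596], [0.08423284934393441, -0.4246918606596054, 0.395184977627221], [2.794584398059805, 0.19394265316263026, 2.9317092913522176]]
```

```bash
cat > ori.py <<'E'
from kin import *
out=[]
for s in itertools.product([1,-1],repeat=5):
    def f(x):
        o=[]
        for q,p,e in D:
            E=rz(s[0]*q[0]+x[0])*ry(q[1]+s[1]*q[2]+x[1])*rx(s[2]*q[3]+x[2])*ry(s[3]*q[4]+x[3])*rx(s[4]*q[5])*R.from_rotvec(x[4:7])
            o+=list((E.inv()*R.from_euler("xyz",e)).as_rotvec())
        return np.array(o+list(1e-4*x[:4]))
    for w in itertools.product([0,1.57,-1.57],[0,1.57]):
        r=least_squares(f,[-.29,w[0],0,w[1],0,1.5,.3]); out.append((r.cost,s,np.round(r.x,3)))
out.sort(key=lambda t:t[0])
for o in out[:6]: print(*o)
E
python3 ori.py; cat q.jsonl
```

```text
5.456697266414414e-14 (1, -1, -1, -1, -1) [-0.     0.     0.     0.    -1.209  1.209 -1.209]
5.4566972742112614e-14 (1, -1, -1, -1, -1) [-0.     0.     0.     0.    -1.209  1.209 -1.209]
5.456697279277636e-14 (1, -1, -1, -1, -1) [-0.     0.     0.     0.    -1.209  1.209 -1.209]
5.456697304409138e-14 (1, -1, -1, -1, -1) [-0.     0.     0.     0.    -1.209  1.209 -1.209]
5.456698059269625e-14 (1, -1, -1, -1, -1) [-0.     0.     0.     0.    -1.209  1.209 -1.209]
4.934806806440952e-08 (1, -1, -1, -1, 1) [-0.    -0.    -0.    -3.142 -2.418  2.418  2.418]
[[-0.729980309366382, 0.14610653924239206, -0.4118706691841572, 0.4264931109211373, -0.8338245993515883, -0.7182994944144844], [0.25638583141770255, -0.6158812699348819, 0.27253107633064577], [-2.803152336315421, -0.18166718502775558, -2.789415057804249]]
[[-1.2066424077401487, 0.14165286769338276, -0.028843010745583163, -0.20671582911265773, -1.0808617282115545, -0.014003236931324124], [0.11961336382552472, -0.6527175911283823, 0.3324485614794557], [-2.8285695290883885, 0.20800682562334782, -2.8266096473367397]]
[[-1.2399948142735924, 0.06403485806108174, 0.06877786166844943, -0.34419688376749685, -1.7748699445096976, -0.5429964209899596], [0.08423284934393441, -0.4246918606596054, 0.395184977627221], [2.794584398059805, 0.19394265316263026, 2.9317092913522176]]
```

```bash
cat > pos.py <<'E'
from kin import *
M=[];b=[]
I=np.eye(3)
for q,p,e in D:
    A=rz(q[0]);B=A*ry(q[1]);C=B*ry(-q[2]);E=C*rx(-q[3])*ry(-q[4])*rx(-q[5])
    a,B_,c,E=[r.as_matrix() for r in(A,B,C,E)]
    # base z, a: x,y ; B: z ; C: x,z ; E: x
    M.append(np.column_stack([I[:,2],a[:,0],a[:,1],B_[:,2],c[:,0],c[:,2],E[:,0]])); b.append(p)
M=np.vstack(M);b=np.hstack(b)
x,_,rk,sv=np.linalg.lstsq(M,b,rcond=None);print(np.round(x,4),rk,np.round(sv,3),np.round(M@x-b,4))
E
python3 pos.py
```

```text
[ 0.1489  0.2506 -0.1832  0.5531  0.2127  0.0163  0.3617] 7 [3.921 2.837 2.002 0.625 0.294 0.259 0.15 ] [ 0.0088  0.0027  0.0141 -0.0074 -0.0015 -0.0107  0.0039 -0.002   0.0073
 -0.0058  0.0002 -0.0107]
```

{"op": "move_arm", "data": {
  "rows": "0 10 10 -0.06 0.06 0 0.087;0 10 10 -0.06 0.06 0 0.087;0 10 10 -0.06 0.06 0 0.087;0 0 0 0 0 0 0.087"
}}

```text
t: 2.1
eef_pos: [0.2377, -0.3483, 0.4394]
ee_rot: [2.8, -0.284, 2.719]
force: [-0.4, -0.7, -0.6]
width: 0.0865
gripper_force: 0.0
```

```bash
python3 s.py >/dev/null
```

{"op": "move_arm", "data": {
  "rows": "10 -10 0 -0.05 0.05 0.03 0.087;10 -10 0 -0.05 0.05 0.03 0.087;10 0 -10 0 0.06 0 0.087;0 0 0 0 0 0 0.087"
}}

```text
t: 2.6
eef_pos: [0.3629, -0.2525, 0.403]
ee_rot: [-3.104, -0.025, 2.781]
force: [0.1, -0.5, -0.5]
width: 0.0871
gripper_force: 0.0
```

```bash
python3 s.py >/dev/null
```

{"op": "move_arm", "data": {
  "rows": "10 10 -10 0 0.06 0 0.087;10 0 -10 0 0.06 0 0.087;10 0 -10 0 0.06 0 0.087;0 0 0 0 0 0 0.087"
}}

```text
t: 3.1
eef_pos: [0.4041, -0.0857, 0.3773]
ee_rot: [-2.792, -0.21, 3.128]
force: [0.3, -0.7, -0.9]
width: 0.0871
gripper_force: 0.0
```

```bash
python3 s.py >/dev/null
```

{"op": "move_arm", "data": {
  "rows": "-10 -10 0 0 0.06 0 0.087;-10 -10 -10 0 0.06 0 0.087;-10 0 -10 0 0.06 0 0.087;0 0 0 0 0 0 0.087"
}}

```text
t: 3.6
eef_pos: [0.3916, 0.0836, 0.342]
ee_rot: [3.103, 0.011, -2.877]
force: [0.1, -0.7, 0.7]
width: 0.087
gripper_force: 0.0
```

```bash
python3 s.py >/dev/null; cat q.jsonl|tail -4
cat > pos.py <<'E'
from kin import *
I=np.eye(3)
M=[];b=[]
for q,p,e in D:
    A=rz(q[0]);B=A*ry(q[1]);C=B*ry(-q[2]);F=C*rx(-q[3]);G=F*ry(-q[4]);E=G*rx(-q[5])
    A,B,C,F,G,E=[r.as_matrix() for r in(A,B,C,F,G,E)]
    M.append(np.column_stack([I[:,:3],A[:,:2],B[:,[0,2]],C[:,[0,2]],F[:,1:],G[:,1:],E])); b.append(p)
M=np.vstack(M);b=np.hstack(b)
n="b0x b0y b0z ax ay bx bz cx cz fy fz gy gz ex ey ez".split()
for cols in (n,"b0z ax ay bz cx cz ex".split(),"b0z ax bz cx cz ex ey ez".split(),"b0z ax ay bx bz cx cz fy fz gz ex".split(),"b0z ax bx bz cx cz fz gz ex b0x b0y".split()):
    i=[n.index(c) for c in cols]
    x,_,rk,sv=np.linalg.lstsq(M[:,i],b,rcond=1e-6);print(dict(zip(cols,np.round(x,4).tolist())),rk,round(sv[-1],4),np.abs(M[:,i]@x-b).max())
E
python3 pos.py
```

```text
[[-0.7379612692365982, 0.12631882999974234, 0.1868965298428545, -0.262073275417719, -1.9921222707893502, -1.3684908061596028], [0.23773653632873737, -0.3483288954608227, 0.4393586490944219], [2.8001291893873548, -0.2839603741096952, 2.7191299100948854]]
[[-0.13045383832327298, -0.09662707758020996, -0.1633297595219841, 0.030936903302553484, -1.5371428543103909, -1.8019513837059156], [0.3629453382173151, -0.25250683019293285, 0.4029504422984515], [-3.103955666282484, -0.02511178381683088, 2.781063150122286]]
[[0.4850575007498742, -0.02646522910670685, -0.291289971540393, 0.20927118557434285, -1.65484215815108, -2.0512777184383264], [0.4041233059659571, -0.08567561198403116, 0.3773182791117156], [-2.79197281932861, -0.21043912325335135, 3.1281200777653884]]
[[0.6776180563475057, -0.18177363419541107, -0.33943642429182397, -0.031246424070100434, -1.388000301907315, -1.9780933524669888], [0.39156451646723406, 0.083623867280199, 0.3420318922942896], [3.1033310101753533, 0.010772421054984216, -2.8767719798214064]]
{'b0x': -0.0, 'b0y': 0.0, 'b0z': 0.1988, 'ax': -0.0, 'ay': -0.0, 'bx': 0.0, 'bz': 0.6016, 'cx': 0.4636, 'cz': -0.0, 'fy': -0.0959, 'fz': 0.0, 'gy': -0.0959, 'gz': -0.0, 'ex': 0.37, 'ey': 0.0, 'ez': 0.0} 15 0.0 2.0940010725389868e-08
{'b0z': 0.1394, 'ax': 0.1967, 'ay': -0.1861, 'bz': 0.5934, 'cx': 0.2631, 'cz': 0.0161, 'ex': 0.3601} 7 0.2668 0.03415811985603451
{'b0z': 0.6191, 'ax': -0.0051, 'bz': -0.0837, 'cx': 0.4809, 'cz': 0.1129, 'ex': 0.2299, 'ey': -0.0844, 'ez': 0.185} 8 0.2431 0.10737257118713783
{'b0z': 0.1988, 'ax': -0.0, 'ay': -0.0, 'bx': 0.0, 'bz': 0.6016, 'cx': 0.4636, 'cz': -0.0, 'fy': -0.1918, 'fz': 0.0, 'gz': -0.0, 'ex': 0.37} 11 0.1056 2.4561312650384082e-08
{'b0z': 0.2886, 'ax': 0.1469, 'bx': 0.101, 'bz': -0.1054, 'cx': 0.1831, 'cz': 0.4437, 'fz': -0.0892, 'gz': -0.0484, 'ex': 0.1499, 'b0x': -0.0425, 'b0y': -0.2027} 11 0.1823 0.0826532509321346
```

```bash
cat > ik.py <<'E'
import numpy as np
from scipy.spatial.transform import Rotation as R
from scipy.optimize import least_squares
rt=R.from_rotvec([-1.2092,1.2092,-1.2092])
LO=np.array([-3.07,-1.43,-1.02,-3.03,-3.05,-3.03])+.03;HI=np.array([3.07,2.12,1.25,1.67,-0.,3.03])-.03
ry=lambda a:R.from_rotvec([0,a,0]); rx=lambda a:R.from_rotvec([a,0,0]); rz=lambda a:R.from_rotvec([0,0,a])
def fk(q,full=False):
    A=rz(q[0]);B=A*ry(q[1]);C=B*ry(-q[2]);F=C*rx(-q[3]);E=F*ry(-q[4])*rx(-q[5])
    el=np.array([0,0,.1988])+B.apply([0,0,.6016]); w=el+C.apply([.4636,0,0]); w2=w+F.apply([0,-.1918,0]); p=w2+E.apply([.37,0,0])
    return (p,E*rt,el,w,w2) if full else (p,E*rt)
def tool(phi,a,flip):
    phi,a=np.radians([phi,a]);f=np.array([np.cos(phi),np.sin(phi),0]);z=np.cos(a)*f-np.sin(a)*np.array([0,0,1.])
    y=np.array([-f[1],f[0],0])*flip; return R.from_matrix(np.column_stack([np.cross(y,z),y,z]))
def ik(p,Q,q0):
    def f(q):
        P,S=fk(q); return np.r_[(P-p)*3,(S.inv()*Q).as_rotvec()]
    r=least_squares(f,np.clip(q0,LO+1e-3,HI-1e-3),bounds=(LO,HI),max_nfev=40,xtol=1e-10,ftol=1e-10); return r.x,np.abs(r.fun).max()
def best(p,Q,seeds):
    c=[ik(p,Q,s) for s in seeds]; c=[q for q,e in c if e<2e-3]; return c
E
cat > scan.py <<'E'
from ik import *
rng=np.random.default_rng(0); 
def path(P,phi,flip,a1=110,a0=20,zt=.30):
    az=np.arctan2(P[1],P[0])
    seeds=[[az+d,.1,-.2,q4,-1.5,q6] for d in(0,.5) for q4 in(0,-1.5) for q6 in(-1.5,0,1.5)]
    for q in best(np.r_[P,zt],tool(phi,a1,flip),seeds):
        ok=True;q=q.copy();st=q.copy();mj=0
        for a in range(a1-10,a0-1,-10):
            q2,e=ik(np.r_[P,zt],tool(phi,a,flip),q)
            if e>2e-3: ok=False;break
            mj=max(mj,abs(q2-q).max());q=q2
        if not ok: continue
        ql,e=ik(np.r_[P,.09],tool(phi,a0,flip),q)
        if e>2e-3: continue
        _,_,el,w,w2=fk(ql,True)
        print(P,phi,flip,"ok",np.round(st,2),np.round(ql,2),"mj",round(mj,2),"w z",np.round([w[2],w2[2]],2)); return
for P in((.45,.36),(.6,.22),(.55,.0),(.57,-.32)):
    for phi in range(-180,180,30):
        for flip in(1,-1): path(P,phi,flip)
E
time python3 scan.py
```

```text
(0.45, 0.36) -180 1 ok [ 1.21  0.01 -0.48  0.39 -0.99  0.16] [ 0.6   0.99  0.52 -0.68 -2.15  0.93] mj 0.23 w z [0.32 0.22]
(0.45, 0.36) -180 -1 ok [ 1.21  0.01 -0.48  0.39 -0.99 -2.99] [ 0.6   0.99  0.52 -0.68 -2.15 -2.21] mj 0.23 w z [0.32 0.22]
(0.45, 0.36) -150 1 ok [ 1.14 -0.05 -0.49  0.26 -0.86  0.81] [ 0.81  1.06  0.58 -0.36 -2.26  1.24] mj 0.23 w z [0.28 0.22]
(0.45, 0.36) -150 -1 ok [ 1.14 -0.05 -0.49  0.26 -0.86 -2.33] [ 0.81  1.06  0.58 -0.36 -2.26 -1.91] mj 0.23 w z [0.28 0.22]
(0.45, 0.36) -120 1 ok [ 1.   -0.03 -0.36 -0.02 -0.89  1.62] [ 1.03  1.05  0.38  0.02 -2.13  1.59] mj 0.21 w z [0.21 0.22]
(0.45, 0.36) -120 -1 ok [ 1.   -0.03 -0.36 -0.02 -0.89 -1.52] [ 1.03  1.05  0.38  0.02 -2.13 -1.55] mj 0.21 w z [0.21 0.22]
(0.45, 0.36) -90 1 ok [ 0.85  0.05 -0.18 -0.26 -1.09  2.38] [ 1.22  0.95  0.02  0.34 -1.83  1.79] mj 0.15 w z [0.18 0.22]
(0.45, 0.36) -90 -1 ok [ 0.85  0.05 -0.18 -0.26 -1.09 -0.76] [ 1.22  0.95  0.02  0.34 -1.83 -1.36] mj 0.15 w z [0.18 0.22]
(0.45, 0.36) -60 1 ok [ 0.77  0.16 -0.01 -0.35 -1.32  2.96] [ 1.39  0.81 -0.42  0.66 -1.49  1.79] mj 0.18 w z [0.1
[... 4971 characters left out ...]
-1.08 -1.66  0.67] mj 0.18 w z [0.36 0.22]
(0.57, -0.32) 90 1 ok [-0.03  0.21 -0.24  0.39 -1.13 -0.14] [-0.73  0.98  0.59 -0.9  -2.03  0.69] mj 0.2 w z [0.36 0.22]
(0.57, -0.32) 120 1 ok [-0.06  0.12 -0.34  0.36 -0.94  0.39] [-0.54  1.13  0.86 -0.69 -2.35  0.86] mj 0.23 w z [0.33 0.22]
(0.57, -0.32) 120 -1 ok [-0.06  0.12 -0.34  0.36 -0.94 -2.75] [-0.54  1.13  0.86 -0.69 -2.35 -2.28] mj 0.23 w z [0.33 0.22]
(0.57, -0.32) 150 1 ok [-0.14  0.09 -0.31  0.17 -0.85  1.1 ] [-0.33  1.2   0.88 -0.28 -2.44  1.28] mj 0.25 w z [0.27 0.22]
(0.57, -0.32) 150 -1 ok [-0.14  0.09 -0.31  0.17 -0.85 -2.04] [-0.33  1.2   0.88 -0.28 -2.44 -1.86] mj 0.25 w z [0.27 0.22]
real	0m17.705s
user	0m18.257s
sys	0m0.044s
```

```bash
cat > plan.py <<'E'
from ik import *
from station import arm
def cur(): 
    s=arm.get_state(); return np.array(s["q"]),np.array(s["eef_pos"]),s
def tcp(g,Q): return np.asarray(g)+Q.apply([0,0,.011])
def rows(poses,w):   # poses list of (p,R), first = present; greedy relative rows
    out=[]
    for (p,Q),(p2,Q2) in zip(poses,poses[1:]):
        t=np.degrees((Q.inv()*Q2).as_rotvec()); d=Q.inv().apply(p2-p); out.append(" ".join("%g"%round(v,1) for v in t)+" "+" ".join("%g"%round(v,3) for v in d)+" %g"%w)
    for i in range(0,len(out),8): print("; ".join(out[i:i+8]))
def jpath(q0,q1,w,margin=.6):
    lim=np.array([2.39,2.39,3.01,3.14,3.14,3.14])*.7*.125*margin
    n=int(np.ceil((abs(q1-q0)/lim).max()))
    while True:
        P=[fk(q0+(q1-q0)*k/n) for k in range(n+1)]
        if max(max(np.linalg.norm((a[1].inv()*b[1]).as_rotvec())/np.radians(10.5),np.linalg.norm(a[0]-b[0])/.06) for a,b in zip(P,P[1:]))<1: break
        n+=1
    print("min z",round(min(p[0][2] for p in P),3),"n",n); rows(P,w)
E
python3 - <<'E'
from plan import *
q,p,s=cur()
phi=-177.7;Q=tool(phi,110,1);f=np.array([np.cos(np.radians(phi)),np.sin(np.radians(phi)),0])
G=np.array([.4485,.3643,0])+.028*f+[0,0,.047]
T=tcp(G,Q);T2=T-Q.apply([0,0,.13])
print("grasp TCP",T)
c=best(T2,Q,[[1.2,0,-.48,.39,-1,.16],q]);print(np.round(c,2),ik(T,Q,c[0])); jpath(q,c[0],.087)
E
```

```text
grasp TCP [0.42428175 0.36332729 0.03666338]
[[ 1.33  0.05 -0.83  0.56 -0.67 -0.16]
 [ 1.33  0.05 -0.83  0.56 -0.67 -0.16]] (array([ 1.04246897,  0.27341579, -0.99      ,  1.14649522, -0.31515428,
       -0.53575835]), np.float64(0.015451145735213528))
min z 0.159 n 18
1.7 -0.6 -8.2 -0.01 0.006 0.011 0.087; 1.7 -0.5 -8.4 -0.011 0.006 0.011 0.087; 1.7 -0.4 -8.5 -0.012 0.005 0.011 0.087; 1.7 -0.3 -8.6 -0.012 0.005 0.01 0.087; 1.6 -0.2 -8.8 -0.013 0.005 0.01 0.087; 1.6 -0.1 -8.9 -0.014 0.004 0.009 0.087; 1.5 0 -9 -0.015 0.004 0.009 0.087; 1.5 0.1 -9.1 -0.016 0.003 0.009 0.087
1.4 0.1 -9.2 -0.017 0.002 0.008 0.087; 1.4 0.2 -9.3 -0.018 0 0.008 0.087; 1.3 0.2 -9.4 -0.019 -0.001 0.007 0.087; 1.2 0.2 -9.5 -0.02 -0.003 0.007 0.087; 1.2 0.2 -9.6 -0.02 -0.004 0.007 0.087; 1.2 0.2 -9.7 -0.021 -0.006 0.007 0.087; 1.1 0.2 -9.8 -0.021 -0.008 0.006 0.087; 1.1 0.2 -9.8 -0.021 -0.011 0.006 0.087
1.1 0.2 -9.9 -0.02 -0.013 0.006 0.087; 1.1 0.2 -10 -0.02 -0.015 0.006 0.087
```

Run:
```python
from plan import *
q,p,s=cur()
D=np.radians
phi=2.3;Q=tool(phi,110,1);f=np.array([np.cos(D(phi)),np.sin(D(phi)),0])
G=np.array([.4485,.3643,0])+.028*f+[0,0,.047]
T=tcp(G,Q);T2=T-Q.apply([0,0,.10])
print("grasp TCP",T)
c=best(T2,Q,[[.8,.3,0,0,-1.6,q6] for q6 in(-2.5,-1.5,0)]);print(np.round(c,2));c0=c[0]
l=ik(T,Q,c0);print("grasp",np.round(l[0],2),l[1])
up,e=ik(T+[0,0,.2],Q,l[0]);print("lift",np.round(up,2),e)
for ph in(90,105,120,135):
    f2=np.array([np.cos(D(ph)),np.sin(D(ph)),0]);P=np.array([.45,.36,0])
    a,e=ik(np.r_[P[:2],.28],tool(ph,110,1),up);g2=a;r=[e]
    for an in range(100,19,-10): a,e=ik(np.r_[P[:2],.28],tool(ph,an,1),a);r.append(e)
    # stand: center P; grasp G: height .093
    b,e2=ik(tcp(P+[0,0,.095],tool(ph,20,1)),tool(ph,20,1),a)
    g,e3=ik(tcp(P+[0,0,.10],tool(ph,110,1)),tool(ph,110,1),g2)
    print(ph,max(r),e2,e3,np.round(g2,2),np.round(b,2),np.round(g,2))
jpath(q,c0,.087)
```

```text
grasp TCP [0.47271825 0.36527271 0.03666338]
[[ 0.79  0.54  0.1  -0.24 -1.4  -2.25]
 [ 0.79  0.54  0.1  -0.24 -1.4  -2.25]
 [ 0.79  0.54  0.1  -0.24 -1.4  -2.25]]
grasp [ 0.82  0.59 -0.04 -0.26 -1.2  -2.22] 4.270225904649816e-11
lift [ 0.82  0.42  0.15 -0.24 -1.56 -2.32] 6.52811138479592e-14
90 1.1637291130739413e-10 6.328271240363392e-15 1.1472212069207899e-12 [ 1.11  0.33 -0.05  0.15 -1.52 -1.15] [ 0.11  0.58 -0.36 -1.44 -1.23  0.89] [ 1.11  0.47 -0.29  0.17 -1.13 -1.21]
105 1.4756845745367284e-10 1.5610752135408745e-09 1.2300216400973337e-11 [ 1.16  0.28 -0.13  0.22 -1.44 -0.95] [ 0.17  0.63 -0.19 -1.27 -1.38  0.81] [ 1.15  0.44 -0.38  0.25 -1.04 -1.05]
120 4.729328040298242e-12 1.6363040922229288e-09 1.7011167474656474e-10 [ 1.19  0.23 -0.22  0.28 -1.35 -0.76] [ 0.24  0.7  -0.03 -1.13 -1.53  0.78] [ 1.18  0.4  -0.48  0.34 -0.94 -0.89]
135 4.979173497960149e-12 2.1809515859949613e-09 5.412337245047638e-16 [ 1.21  0.18 -0.31  0.33 -1.25 -0.56] [ 0.32  0.78  0.12 -1.01 -1.7   0.77] [ 1.19  0.35 -0.58  0.44 -0.83 -0.74]
min z 0.131 n 7
-0.5 2.9 1.7 -0.033 0.033 0.017 0.087; -0.3 2.9 1.8 -0.032 0.034 0.021 0.087; -0.2 2.9 1.8 -0.03 0.036 0.025 0.087; -0 2.9 1.9 -0.028 0.036 0.029 0.087; 0.1 2.9 2 -0.027 0.037 0.032 0.087; 0.3 2.9 2.1 -0.025 0.036 0.036 0.087; 0.5 2.8 2.1 -0.023 0.036 0.04 0.087
```

{"op": "move_arm", "data": {
  "rows": "-0.5 2.9 1.7 -0.033 0.033 0.017 0.087; -0.3 2.9 1.8 -0.032 0.034 0.021 0.087; -0.2 2.9 1.8 -0.03 0.036 0.025 0.087; 0 2.9 1.9 -0.028 0.036 0.029 0.087; 0.1 2.9 2 -0.027 0.037 0.032 0.087; 0.3 2.9 2.1 -0.025 0.036 0.036 0.087; 0.5 2.8 2.1 -0.023 0.036 0.04 0.087; 0 0 0 0 0 0 0.087",
  "squeeze": 25
}}

```text
t: 4.6
eef_pos: [0.5056, 0.3632, 0.119]
ee_rot: [-3.127, -0.363, -3.111]
force: [-1.2, -0.9, -0.8]
width: 0.0869
gripper_force: 0.0
```

```bash
cat > goto.py <<'E'
# python3 goto.py phi a gx gy gz width [n]: straight rows from measured pose to a grasp point pose
import sys
from plan import *
from scipy.spatial.transform import Slerp
v=[float(x) for x in sys.argv[1:7]]
q,p,s=cur(); Q0=R.from_euler("xyz",s["ee_rot"]); Q1=tool(v[0],v[1],1); p1=tcp(v[2:5],Q1)
n=int(sys.argv[7]) if len(sys.argv)>7 else max(1,int(np.ceil(max(np.linalg.norm(p1-p)/.05,np.degrees((Q0.inv()*Q1).magnitude())/9))))
S=Slerp([0,1],R.concatenate([Q0,Q1])); P=[(p+(p1-p)*k/n,S(k/n)) for k in range(n+1)]
k=q; m=0
for a in P[1:]:
    k2,e=ik(*a,k); m=max(m,(abs(k2-k)/np.array([2.39,2.39,3.01,3.14,3.14,3.14])/.125).max()); k=k2
    if e>1e-3: print("IK!",e)
print("n",n,"speed frac",round(m,2),"at",p,"to",p1,"q end",np.round(k,2)); rows(P,v[5])
E
python3 goto.py 2.3 110 .4765 .3654 .047 .087 5
python3 - <<'E'
from h import *
p,d=arm.grab_frame("wrist"); cv2.imwrite("pics/w1.png",p)
E
```

```text
n 5 speed frac 0.1 at [0.50556383 0.36324077 0.11902819] to [0.47274081 0.36524902 0.03666338] q end [ 0.82  0.59 -0.04 -0.26 -1.2  -2.22]
-0.1 -0.2 -0.1 0 0.001 0.018 0.087; -0.1 -0.2 -0.1 0 0.001 0.018 0.087; -0.1 -0.2 -0.1 0 0.001 0.018 0.087; -0.1 -0.2 -0.1 0 0.001 0.018 0.087; -0.1 -0.2 -0.1 0 0.001 0.018 0.087
```

View pics/w1.png

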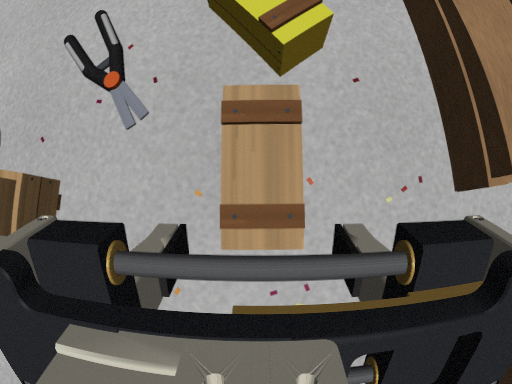

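The wrist view shows the planter (columns 221–304) centred between the fingers (187 and 335). I go down and grip.

{"op": "move_arm", "data": {
  "rows": "-0.1 -0.2 -0.1 0 0.001 0.018 0.087; -0.1 -0.2 -0.1 0 0.001 0.018 0.087; -0.1 -0.2 -0.1 0 0 0.018 0.087; -0.1 -0.2 -0.1 0 0 0.018 0.087; -0.1 -0.2 -0.1 0 0 0.018 0.087;0 0 0 0 0 0 0.087"
}}

```text
t: 5.4
eef_pos: [0.4761, 0.3645, 0.045]
ee_rot: [3.134, -0.333, -3.096]
force: [0.7, 0.2, -0.0]
width: 0.0869
gripper_force: 0.0
```

{"op": "move_arm", "data": {
  "rows": "0 0 0 0 0 0 0.05; 0 0 0 0 0 0 0.05; 0 0 0 0 0 0 0.05; 0 0 0 0 0 0 0.05; 0 0 0 0 0 0 0.05;0 0 0 0 0 0 0.05",
  "squeeze": 25
}}

```text
t: 6.15
eef_pos: [0.4758, 0.3659, 0.0442]
ee_rot: [3.135, -0.334, -3.094]
force: [1.6, -1.7, 6.2]
width: 0.0623
gripper_force: 24.9
```

```bash
python3 goto.py 2.3 110 .4765 .365 .25 .05
sed -i 's/^q,p,s=cur()/q,p,s=cur()/' goto.py
python3 - <<'E'
from plan import *
q,p,s=cur(); print("grasp point",R.from_euler("xyz",s["ee_rot"]).apply([0,0,-.011])+p, s["width"],s["gripper_force"])
E
```

```text
n 4 speed frac 0.24 at [0.47576108 0.36588892 0.04417046] to [0.47274081 0.36484902 0.23966338] q end [ 0.82  0.41  0.16 -0.24 -1.57 -2.32]
0.1 0.2 0.1 0.017 0 -0.046 0.05; 0.1 0.2 0.1 0.017 0 -0.046 0.05; 0.1 0.2 0.1 0.017 -0 -0.046 0.05; 0.1 0.2 0.1 0.017 -0 -0.046 0.05
grasp point [0.47936688 0.36598341 0.05456225] 0.06227868449152279 24.935660935007036
```

{"op": "move_arm", "data": {
  "rows": "0 0 0 0.017 0 -0.046 0.05; 0 0 0 0.017 0 -0.046 0.05; 0 0 0 0.017 0 -0.046 0.05; 0 0 0 0.017 0 -0.046 0.05; 0 0 0 0 0 0 0.05"
}}

```text
t: 6.78
eef_pos: [0.473, 0.3659, 0.2439]
ee_rot: [3.129, -0.328, -3.093]
force: [1.1, -0.2, -1.8]
width: 0.0619
gripper_force: 24.9
```

```bash
python3 goto.py 105 109 .455 .341 .25 .05 14
```

```text
n 14 speed frac 0.27 at [0.47298757 0.36593557 0.24393949] to [0.4559269  0.33754078 0.2395993 ] q end [ 1.12  0.28 -0.22  0.22 -1.33 -0.94]
2.4 0.1 -6.9 0.001 -0.002 0.001 0.05; 2.4 0.1 -6.9 0.001 -0.002 0.001 0.05; 2.4 0.1 -6.9 0.002 -0.002 0.001 0.05; 2.4 0.1 -6.9 0.002 -0.001 0.001 0.05; 2.4 0.1 -6.9 0.002 -0.001 0.001 0.05; 2.4 0.1 -6.9 0.002 -0.001 0.001 0.05; 2.4 0.1 -6.9 0.002 -0.001 0.001 0.05; 2.4 0.1 -6.9 0.002 -0 0.001 0.05
2.4 0.1 -6.9 0.002 0 0.001 0.05; 2.4 0.1 -6.9 0.002 0 0.001 0.05; 2.4 0.1 -6.9 0.002 0.001 0.001 0.05; 2.4 0.1 -6.9 0.002 0.001 0.001 0.05; 2.4 0.1 -6.9 0.002 0.001 0.001 0.05; 2.4 0.1 -6.9 0.002 0.001 0.001 0.05
```

{"op": "move_arm", "data": {
  "rows": "2.4 0.1 -6.9 0.001 -0.002 0.001 0.05; 2.4 0.1 -6.9 0.001 -0.002 0.001 0.05; 2.4 0.1 -6.9 0.002 -0.002 0.001 0.05; 2.4 0.1 -6.9 0.002 -0.001 0.001 0.05; 2.4 0.1 -6.9 0.002 -0.001 0.001 0.05; 2.4 0.1 -6.9 0.002 -0.001 0.001 0.05; 2.4 0.1 -6.9 0.002 -0.001 0.001 0.05; 2.4 0.1 -6.9 0.002 0 0.001 0.05"
}}

```text
t: 7.78
eef_pos: [0.4612, 0.3477, 0.235]
ee_rot: [3.13, -0.342, -2.069]
force: [0.3, 0.4, -2.3]
width: 0.0615
gripper_force: 24.9
```

{"op": "move_arm", "data": {
  "rows": "2.4 0.1 -6.9 0.002 0 0.001 0.05; 2.4 0.1 -6.9 0.002 0 0.001 0.05; 2.4 0.1 -6.9 0.002 0.001 0.001 0.05; 2.4 0.1 -6.9 0.002 0.001 0.001 0.05; 2.4 0.1 -6.9 0.002 0.001 0.001 0.05; 2.4 0.1 -6.9 0.002 0.001 0.001 0.05"
}}

```text
t: 8.52
eef_pos: [0.4547, 0.3351, 0.2335]
ee_rot: [3.123, -0.342, -1.302]
force: [-0.3, 0.0, -1.1]
width: 0.0619
gripper_force: 24.9
```

```bash
python3 goto.py 105 19 .455 .341 .22 .05 15
```

```text
n 15 speed frac 0.33 at [0.4546977  0.33507087 0.23351481] to [0.4523081  0.35104631 0.21641875] q end [ 0.14  0.44 -0.15 -1.23 -1.48  0.59]
0.1 -6 -0 -0.001 -0 0.001 0.05; 0.1 -6 -0 -0.001 -0 0.001 0.05; 0.1 -6 -0 -0.001 -0 0.001 0.05; 0.1 -6 -0 -0.001 -0 0.001 0.05; 0.1 -6 -0 -0.001 -0 0.001 0.05; 0.1 -6 -0 -0.001 -0 0.001 0.05; 0.1 -6 -0 -0.001 -0 0.001 0.05; 0.1 -6 -0 -0.001 -0 0.001 0.05
0.1 -6 -0 -0 -0 0.002 0.05; 0.1 -6 -0 -0 -0 0.002 0.05; 0.1 -6 -0 -0 -0 0.002 0.05; 0.1 -6 -0 0 -0 0.002 0.05; 0.1 -6 -0 0 -0 0.002 0.05; 0.1 -6 -0 0 -0 0.002 0.05; 0.1 -6 -0 0.001 -0 0.001 0.05
```

{"op": "move_arm", "data": {
  "rows": "0.1 -6 0 -0.001 0 0.001 0.05; 0.1 -6 0 -0.001 0 0.001 0.05; 0.1 -6 0 -0.001 0 0.001 0.05; 0.1 -6 0 -0.001 0 0.001 0.05; 0.1 -6 0 -0.001 0 0.001 0.05; 0.1 -6 0 -0.001 0 0.001 0.05; 0.1 -6 0 -0.001 0 0.001 0.05; 0.1 -6 0 -0.001 0 0.001 0.05"
}}

```text
t: 9.52
eef_pos: [0.4526, 0.343, 0.2266]
ee_rot: [3.139, 0.5, -1.315]
force: [-0.4, -0.6, -2.9]
width: 0.0619
gripper_force: 24.9
```

{"op": "move_arm", "data": {
  "rows": "0.1 -6 0 0 0 0.002 0.05; 0.1 -6 0 0 0 0.002 0.05; 0.1 -6 0 0 0 0.002 0.05; 0.1 -6 0 0 0 0.002 0.05; 0.1 -6 0 0 0 0.002 0.05; 0.1 -6 0 0 0 0.002 0.05; 0.1 -6 0 0.001 0 0.001 0.05;0 0 0 0 0 0 0.05"
}}

```text
t: 10.52
eef_pos: [0.451, 0.35, 0.2142]
ee_rot: [3.138, 1.229, -1.329]
force: [1.0, -0.1, -0.7]
width: 0.0619
gripper_force: 24.9
```

```bash
python3 goto.py 105 19 .455 .341 .105 .05 5
python3 - <<'E'
from h import *
p,d=arm.grab_frame("scene"); q,e=arm.grab_frame("top")
cv2.imwrite("pics/s2.png",np.hstack([p[40:340,150:450],q[130:330,80:280]]) if 0 else np.hstack([cv2.resize(p[80:260,180:360],(390,390)),cv2.resize(q[150:330,80:260],(390,390))]))
C=cloud("top",e)[150:330,80:260].reshape(-1,3);C=C[(abs(C[:,0]-.45)<.12)&(abs(C[:,1]-.36)<.1)];print(np.round(np.percentile(C[:,2],[50,90,97,99]),3))
E
```

```text
n 5 speed frac 0.14 at [0.45100294 0.35002173 0.21417042] to [0.4523081  0.35104631 0.10141875] q end [ 0.14  0.63 -0.19 -1.25 -1.41  0.81]
-0.2 -0.1 -0.1 0.021 -0 0.008 0.05; -0.2 -0.1 -0.1 0.021 -0 0.008 0.05; -0.2 -0.1 -0.1 0.021 -0 0.008 0.05; -0.2 -0.1 -0.1 0.021 -0 0.008 0.05; -0.2 -0.1 -0.1 0.021 -0 0.008 0.05
[0.235 0.273 0.278 0.282]
```

View pics/s2.png

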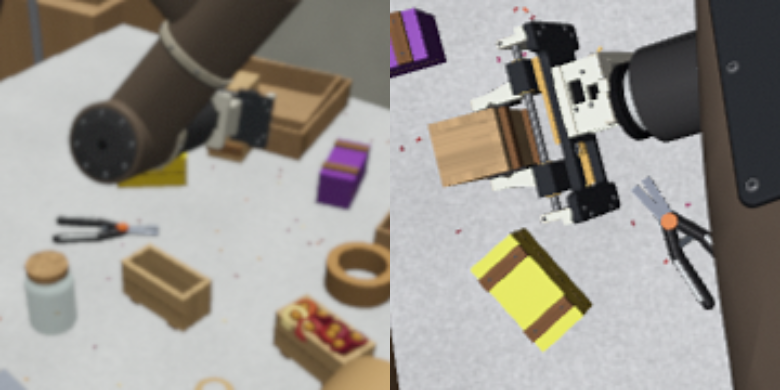

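The top view shows the planter held on end, battens toward the gripper, with free table below. I lower it.

{"op": "move_arm", "data": {
  "rows": "-0.2 -0.1 -0.1 0.021 0 0.008 0.05; -0.2 -0.1 -0.1 0.021 0 0.008 0.05; 0 -0.1 0 0.021 0 0.008 0.05; 0 -0.1 0 0.021 0 0.008 0.05; 0 -0.1 0 0.019 0 0.007 0.05;0 0 0 0 0 0 0.05"
}}

```text
t: 11.38
eef_pos: [0.4506, 0.3545, 0.107]
ee_rot: [-3.123, 1.236, -1.295]
force: [0.1, 0.1, -1.6]
width: 0.0622
gripper_force: 24.9
```

{"op": "move_arm", "data": {
  "rows": "0 0 0 0.003 0 0.001 0.05; 0 0 0 0 0 0 0.05"
}}

```text
t: 11.62
eef_pos: [0.4514, 0.3541, 0.1052]
ee_rot: [-3.114, 1.237, -1.288]
force: [-1.3, -0.6, -2.1]
width: 0.0622
gripper_force: 24.9
```

{"op": "move_arm", "data": {
  "rows": "0 0 0 0.004 0 0.001 0.05; 0 0 0 0.003 0 0.001 0.05; 0 0 0 0 0 0 0.05"
}}

```text
t: 12.0
eef_pos: [0.4512, 0.3534, 0.0966]
ee_rot: [-3.122, 1.238, -1.297]
force: [-0.7, -0.0, -1.0]
width: 0.0619
gripper_force: 24.9
```

{"op": "move_arm", "data": {
  "rows": "0 0 0 0.003 0 0.001 0.05; 0 0 0 0 0 0 0.05"
}}

```text
t: 12.25
eef_pos: [0.4512, 0.3534, 0.0935]
ee_rot: [-3.122, 1.238, -1.296]
force: [-0.2, -0.4, -1.7]
width: 0.0622
gripper_force: 24.9
```

{"op": "move_arm", "data": {
  "rows": "0 0 0 0.002 0 0.001 0.05; 0 0 0 0 0 0 0.05"
}}

```text
t: 12.5
eef_pos: [0.4514, 0.3539, 0.0928]
ee_rot: [-3.117, 1.24, -1.291]
force: [0.6, -1.8, 6.9]
width: 0.0621
gripper_force: 24.9
```

Contact is felt, so I release and back off along the tool axis.

{"op": "move_arm", "data": {
  "rows": "0 0 0 0 0 0 0.087; 0 0 0 0 0 0 0.087; 0 0 0 0 0 0 0.087; 0 0 0 0 0 0 0.087;0 0 0 0 0 -0.02 0.087; 0 0 0 0 0 -0.04 0.087;0 0 0 0 0 -0.05 0.087;0 0 0 -0.05 0 0 0.087"
}}

```text
t: 13.5
eef_pos: [0.4741, 0.2648, 0.1731]
ee_rot: [-3.136, 1.237, -1.313]
force: [0.7, 1.3, 0.4]
width: 0.0869
gripper_force: 0.0
```

```bash
python3 goto.py 105 19 .45 .22 .32 .087 3
```

```text
n 3 speed frac 0.27 at [0.47413926 0.26475662 0.17312054] to [0.4473081  0.23004631 0.31641875] q end [-0.05  0.3  -0.08 -1.14 -1.72  0.47]
-0.2 -0 -0 -0.042 0.011 -0.024 0.087; -0.2 -0 -0 -0.042 0.012 -0.024 0.087; -0.2 -0 -0 -0.042 0.012 -0.024 0.087
```

{"op": "move_arm", "data": {
  "rows": "-0.2 0 0 -0.042 0.011 -0.024 0.087; -0.2 0 0 -0.042 0.012 -0.024 0.087; -0.2 0 0 -0.042 0.012 -0.024 0.087;0 0 0 0 0 0 0.087"
}}

```text
t: 14.0
eef_pos: [0.4457, 0.2321, 0.3211]
ee_rot: [-3.106, 1.234, -1.272]
force: [0.3, 0.0, 0.3]
width: 0.0872
gripper_force: 0.0
```

Run:
```python
from h import *
q,e=arm.grab_frame("top"); cv2.imwrite("pics/t3.png",cv2.resize(q[130:310,60:260],(600,540)))
C=cloud("top",e)[150:330,60:260].reshape(-1,3);C=C[(abs(C[:,0]-.45)<.1)&(abs(C[:,1]-.38)<.1)]
print(rect(C,.05,.2),rect(C,.122,.14))
```

```text
(array([449.7, 365.5]), array([62.3, 71.5]), 14.2, np.float64(0.128), 907) (array([449.2, 368.5]), array([62.2, 65.6]), 14.5, np.float64(0.1286), 708)
```

View pics/t3.png

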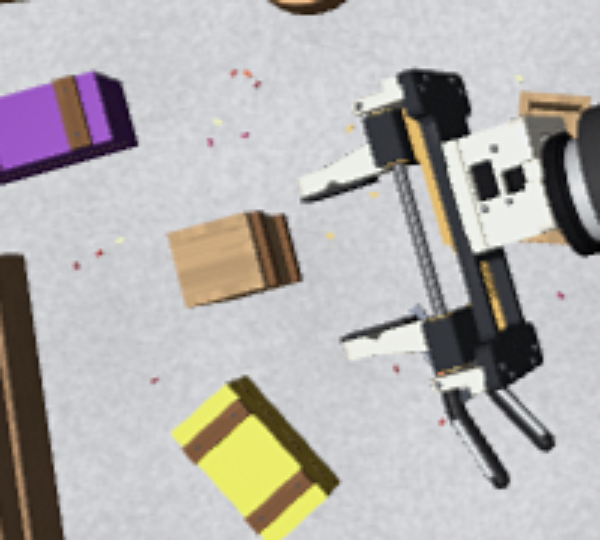

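The planter stands on its end at about (0.450, 0.3655), yaw 14°, with the battens toward +x/-y. I regrip it from the top end.

```bash
python3 goto.py 104.4 110 .436 .413 .235 .087 13
```

```text
n 13 speed frac 0.44 at [0.44535575 0.23255486 0.3191497 ] to [0.43693563 0.40935598 0.22466338] q end [ 1.2   0.37 -0.13  0.2  -1.36 -1.02]
-0 7 0.1 0.003 -0.003 0.015 0.087; -0 7 0.1 0.001 -0.003 0.015 0.087; -0 7 0.1 -0.001 -0.003 0.015 0.087; -0 7 0.1 -0.003 -0.003 0.015 0.087; -0 7 0.1 -0.005 -0.003 0.014 0.087; -0 7 0.1 -0.007 -0.003 0.014 0.087; -0 7 0.1 -0.008 -0.003 0.013 0.087; -0 7 0.1 -0.01 -0.003 0.012 0.087
-0 7 0.1 -0.011 -0.003 0.01 0.087; -0 7 0.1 -0.012 -0.003 0.009 0.087; -0 7 0.1 -0.013 -0.003 0.007 0.087; -0 7 0.1 -0.014 -0.003 0.006 0.087; -0 7 0.1 -0.015 -0.003 0.004 0.087
```

{"op": "move_arm", "data": {
  "rows": "0 7 0.1 0.003 -0.003 0.015 0.087; 0 7 0.1 0.001 -0.003 0.015 0.087; 0 7 0.1 -0.001 -0.003 0.015 0.087; 0 7 0.1 -0.003 -0.003 0.015 0.087; 0 7 0.1 -0.005 -0.003 0.014 0.087; 0 7 0.1 -0.007 -0.003 0.014 0.087; 0 7 0.1 -0.008 -0.003 0.013 0.087; 0 7 0.1 -0.01 -0.003 0.012 0.087"
}}

```text
t: 15.05
eef_pos: [0.4405, 0.3433, 0.2574]
ee_rot: [3.136, 0.256, -1.316]
force: [1.1, -2.0, -0.3]
width: 0.087
gripper_force: 0.0
```

{"op": "move_arm", "data": {
  "rows": "0 7 0.1 -0.011 -0.003 0.01 0.087; 0 7 0.1 -0.012 -0.003 0.009 0.087; 0 7 0.1 -0.013 -0.003 0.007 0.087; 0 7 0.1 -0.014 -0.003 0.006 0.087; 0 7 0.1 -0.015 -0.003 0.004 0.087;0 0 0 0 0 0 0.087"
}}

```text
t: 15.8
eef_pos: [0.4371, 0.4121, 0.2183]
ee_rot: [3.131, -0.358, -1.317]
force: [-0.4, -1.0, -0.3]
width: 0.0868
gripper_force: 0.0
```

```bash
python3 goto.py 104.4 110 .4487 .3705 .102 .087 6
python3 - <<'E'
from h import *
p,d=arm.grab_frame("wrist"); cv2.imwrite("pics/w4.png",p)
E
```

```text
n 6 speed frac 0.13 at [0.43713684 0.41206508 0.21826218] to [0.44963563 0.36685598 0.09166338] q end [ 1.16  0.45 -0.35  0.24 -1.06 -1.06]
0.1 -0.1 0 -0 -0 0.022 0.087; 0.1 -0.1 0 -0 -0 0.022 0.087; 0.1 -0.1 0 -0 -0 0.022 0.087; 0.1 -0.1 0 0 -0 0.023 0.087; 0.1 -0.1 0 0 -0 0.023 0.087; 0.1 -0.1 0 0 -0 0.023 0.087
```

View pics/w4.png

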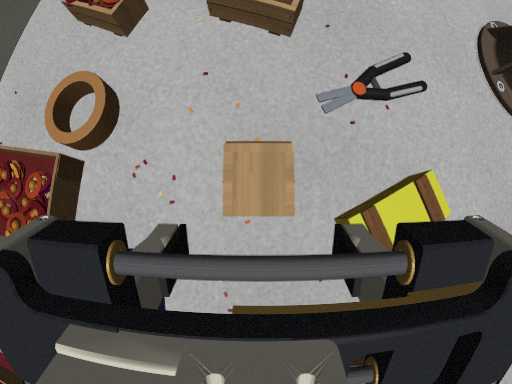

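The wrist view shows the end face (columns 223–294) centred between the fingers and square to them. I descend and grip.

{"op": "move_arm", "data": {
  "rows": "0.1 -0.1 0 0 0 0.022 0.087; 0.1 -0.1 0 0 0 0.022 0.087; 0.1 -0.1 0 0 0 0.022 0.087; 0.1 -0.1 0 0 0 0.023 0.087; 0.1 -0.1 0 0 0 0.023 0.087; 0.1 -0.1 0 0 0 0.023 0.087;0 0 0 0 0 0 0.087"
}}

```text
t: 16.73
eef_pos: [0.4493, 0.3645, 0.0947]
ee_rot: [-3.139, -0.341, -1.322]
force: [-0.7, -0.5, 0.5]
width: 0.0868
gripper_force: 0.0
```

{"op": "move_arm", "data": {
  "rows": "0 0 0 0 0 0 0.05; 0 0 0 0 0 0 0.05; 0 0 0 0 0 0 0.05; 0 0 0 0 0 0 0.05; 0 0 0 0 0 0 0.05;0 0 0 0 0 0 0.05"
}}

```text
t: 17.48
eef_pos: [0.4494, 0.3672, 0.0962]
ee_rot: [-3.136, -0.339, -1.321]
force: [-1.5, 2.4, 5.5]
width: 0.0617
gripper_force: 25.0
```

```bash
python3 goto.py 104.4 110 .4487 .3705 .30 .05 5;  python3 - <<'E'
from plan import *
q,p,s=cur(); Q=R.from_euler("xyz",s["ee_rot"]);g=Q.apply([0,0,-.011])+p
z=Q.as_matrix()[:,2];print("grasp point",g,"a",np.degrees(np.arctan2(-z[2],-np.hypot(z[0],z[1]))),"phi",np.degrees(np.arctan2(-z[1],-z[0])),"y",Q.as_matrix()[:,1])
E
```

```text
n 5 speed frac 0.21 at [0.44944993 0.36721944 0.09619378] to [0.44963563 0.36685598 0.28966338] q end [ 1.16  0.29 -0.1   0.21 -1.46 -0.96]
-0.1 0.1 -0 0.013 -0 -0.036 0.05; -0.1 0.1 -0 0.013 -0 -0.036 0.05; -0.1 0.1 -0 0.013 -0 -0.036 0.05; -0.1 0.1 -0 0.013 -0 -0.036 0.05; -0.1 0.1 -0 0.013 -0 -0.036 0.05
grasp point [0.44848454 0.37075085 0.10656668] a 109.43986835135821 phi 105.28947646654963 y [-0.96847499 -0.24905347 -0.00534504]
```

{"op": "move_arm", "data": {
  "rows": "0 0 0 0.013 0 -0.036 0.05; 0 0 0 0.013 0 -0.036 0.05; 0 0 0 0.013 0 -0.036 0.05; 0 0 0 0.013 0 -0.036 0.05; 0 0 0 0.013 0 -0.036 0.05;0 0 0 0 0 0 0.05"
}}

```text
t: 18.23
eef_pos: [0.4495, 0.3664, 0.2897]
ee_rot: [-3.133, -0.336, -1.322]
force: [0.1, -0.7, -3.0]
width: 0.0617
gripper_force: 25.0
```

```bash
python3 goto.py 75 109.4 .562 -.36 .30 .05 22;python3 - <<'E'
from plan import *
q,p,s=cur()
q1=[-.03,.27,-.2,.35,-1.25,-.35]
for a in range(109,18,-10):
    q1,e=ik(tcp([.562,-.36,.30],tool(75,a,1)),tool(75,a,1),q1);print(a,np.round(q1,2),e)
q1,e=ik(tcp([.562,-.36,.118],tool(75,19.4,1)),tool(75,19.4,1),q1);print(np.round(q1,2),e,[np.round(x,2) for x in fk(q1,True)[2:]])
E
```

```text
n 22 speed frac 0.23 at [0.44952842 0.36635591 0.28965881] to [ 0.56105433 -0.36352927  0.28962455] q end [-0.11  0.28 -0.16  0.36 -1.2  -0.3 ]
-0.5 0 1.3 0.032 0.003 0.011 0.05; -0.5 0 1.3 0.032 0.003 0.011 0.05; -0.5 0 1.3 0.032 0.002 0.011 0.05; -0.5 0 1.3 0.032 0.001 0.011 0.05; -0.5 0 1.3 0.032 0 0.011 0.05; -0.5 0 1.3 0.032 -0.001 0.011 0.05; -0.5 0 1.3 0.032 -0.001 0.011 0.05; -0.5 0 1.3 0.032 -0.002 0.011 0.05
-0.5 0 1.3 0.032 -0.003 0.011 0.05; -0.5 0 1.3 0.031 -0.004 0.011 0.05; -0.5 0 1.3 0.031 -0.004 0.011 0.05; -0.5 0 1.3 0.031 -0.005 0.011 0.05; -0.5 0 1.3 0.031 -0.006 0.011 0.05; -0.5 0 1.3 0.031 -0.007 0.011 0.05; -0.5 0 1.3 0.031 -0.008 0.011 0.05; -0.5 0 1.3 0.031 -0.008 0.011 0.05
-0.5 0 1.3 0.03 -0.009 0.011 0.05; -0.5 0 1.3 0.03 -0.01 0.011 0.05; -0.5 0 1.3 0.03 -0.011 0.011 0.05; -0.5 0 1.3 0.03 -0.011 0.01 0.05; -0.5 0 1.3 0.03 -0.012 0.01 0.05; -0.5 0 1.3 0.029 -0.013 0.01 0.05
109 [-0.11  0.28 -0.16  0.35 -1.21 -0.29] 1.3322676295501878e-15
99 [-0.19  0.3  -0.03  0.16 -1.26 -0.12] 2.6487811943809447e-11
89 [-0.29  0.32  0.09 -0.02 -1.34  0.03] 4.477751502918181e-12
79 [-0.39  0.36  0.2  -0.19 -1.44  0.15] 3.587130592563881e-13
69 [-0.49  0.41  0.31 -0.36 -1.55  0.25] 3.547162563677375e-13
59 [-0.58  0.47  0.39 -0.51 -1.67  0.31] 2.0650148258027912e-13
49 [-0.67  0.53  0.46 -0.66 -1.78  0.36] 1.5587531265737198e-13
39 [-0.74  0.59  0.52 -0.81 -1.89  0.37] 6.195044477408373e-14
29 [-0.81  0.65  0.55 -0.96 -1.99  0.38] 1.6431300764452317e-14
19 [-0.86  0.72  0.58 -1.1  -2.08  0.37] 5.384581669432008e-15
[-0.84  0.9   0.48 -0.99 -1.91  0.62] 1.3322676295501878e-15 [array([ 0.31, -0.35,  0.57]), array([ 0.6 , -0.67,  0.38]), array([ 0.47, -0.69,  0.24])]
```

Everything along the way is reachable. I carry the planter over the scale.

{"op": "move_arm", "data": {
  "rows": "-0.5 0 1.3 0.032 0.003 0.011 0.05; -0.5 0 1.3 0.032 0.003 0.011 0.05; -0.5 0 1.3 0.032 0.002 0.011 0.05; -0.5 0 1.3 0.032 0.001 0.011 0.05; -0.5 0 1.3 0.032 0 0.011 0.05; -0.5 0 1.3 0.032 -0.001 0.011 0.05; -0.5 0 1.3 0.032 -0.001 0.011 0.05; -0.5 0 1.3 0.032 -0.002 0.011 0.05"
}}

```text
t: 19.23
eef_pos: [0.4882, 0.0959, 0.2879]
ee_rot: [3.139, -0.34, -1.514]
force: [0.2, 0.5, -2.0]
width: 0.0618
gripper_force: 25.0
```

{"op": "move_arm", "data": {
  "rows": "-0.5 0 1.3 0.032 -0.003 0.011 0.05; -0.5 0 1.3 0.031 -0.004 0.011 0.05; -0.5 0 1.3 0.031 -0.004 0.011 0.05; -0.5 0 1.3 0.031 -0.005 0.011 0.05; -0.5 0 1.3 0.031 -0.006 0.011 0.05; -0.5 0 1.3 0.031 -0.007 0.011 0.05; -0.5 0 1.3 0.031 -0.008 0.011 0.05; -0.5 0 1.3 0.031 -0.008 0.011 0.05"
}}

```text
t: 20.23
eef_pos: [0.5258, -0.1695, 0.2875]
ee_rot: [3.133, -0.34, -1.706]
force: [0.4, 0.2, -1.1]
width: 0.0618
gripper_force: 25.0
```

{"op": "move_arm", "data": {
  "rows": "-0.5 0 1.3 0.03 -0.009 0.011 0.05; -0.5 0 1.3 0.03 -0.01 0.011 0.05; -0.5 0 1.3 0.03 -0.011 0.011 0.05; -0.5 0 1.3 0.03 -0.011 0.01 0.05; -0.5 0 1.3 0.03 -0.012 0.01 0.05; -0.5 0 1.3 0.029 -0.013 0.01 0.05; 0 0 0 0 0 0 0.05"
}}

```text
t: 21.1
eef_pos: [0.5528, -0.3692, 0.2864]
ee_rot: [3.128, -0.341, -1.852]
force: [0.2, 1.3, -2.4]
width: 0.062
gripper_force: 25.0
```

```bash
python3 goto.py 75 19.4 .562 -.36 .25 .05 15
```

```text
n 15 speed frac 0.28 at [ 0.5528428  -0.36921057  0.28635509] to [ 0.56468536 -0.34997809  0.24634623] q end [-0.85  0.76  0.54 -1.06 -2.03  0.45]
0 -6 -0.1 -0.002 -0 0.002 0.05; 0 -6 -0.1 -0.002 -0 0.002 0.05; 0 -6 -0.1 -0.002 -0 0.002 0.05; 0 -6 -0.1 -0.002 -0 0.003 0.05; 0 -6 -0.1 -0.001 -0 0.003 0.05; 0 -6 -0.1 -0.001 -0 0.003 0.05; 0 -6 -0.1 -0.001 -0 0.003 0.05; 0 -6 -0.1 -0 -0 0.003 0.05
0 -6 -0.1 0 -0 0.003 0.05; 0 -6 -0.1 0 -0 0.003 0.05; 0 -6 -0.1 0.001 -0 0.003 0.05; 0 -6 -0.1 0.001 -0 0.003 0.05; 0 -6 -0.1 0.001 -0 0.003 0.05; 0 -6 -0.1 0.002 -0 0.003 0.05; 0 -6 -0.1 0.002 -0 0.002 0.05
```

{"op": "move_arm", "data": {
  "rows": "0 -6 -0.1 -0.002 0 0.002 0.05; 0 -6 -0.1 -0.002 0 0.002 0.05; 0 -6 -0.1 -0.002 0 0.002 0.05; 0 -6 -0.1 -0.002 0 0.003 0.05; 0 -6 -0.1 -0.001 0 0.003 0.05; 0 -6 -0.1 -0.001 0 0.003 0.05; 0 -6 -0.1 -0.001 0 0.003 0.05; 0 -6 -0.1 0 0 0.003 0.05"
}}

```text
t: 22.1
eef_pos: [0.5568, -0.3551, 0.2668]
ee_rot: [3.131, 0.501, -1.845]
force: [-0.9, 1.3, -1.9]
width: 0.0621
gripper_force: 25.0
```

{"op": "move_arm", "data": {
  "rows": "0 -6 -0.1 0 0 0.003 0.05; 0 -6 -0.1 0 0 0.003 0.05; 0 -6 -0.1 0.001 0 0.003 0.05; 0 -6 -0.1 0.001 0 0.003 0.05; 0 -6 -0.1 0.001 0 0.003 0.05; 0 -6 -0.1 0.002 0 0.003 0.05; 0 -6 -0.1 0.002 0 0.002 0.05;0 0 0 0 0 0 0.05"
}}

```text
t: 23.1
eef_pos: [0.5585, -0.3463, 0.2442]
ee_rot: [3.121, 1.233, -1.854]
force: [-0.3, -0.8, -1.8]
width: 0.0619
gripper_force: 25.0
```

```bash
python3 goto.py 75 19.4 .562 -.36 .14 .05 5
python3 - <<'E'
from h import *
p,d=arm.grab_frame("scene"); q,e=arm.grab_frame("top")
cv2.imwrite("pics/s5.png",np.hstack([cv2.resize(p[200:380,60:260],(400,360)),cv2.resize(q[80:260,312:512],(400,360))]))
C=cloud("top",e).reshape(-1,3);C=C[(abs(C[:,0]-.58)<.08)&(C[:,1]>-.42)&(C[:,1]<-.2)]
print(rect(C,.265,.30),rect(C,.2,.30))
E
```

```text
n 5 speed frac 0.09 at [ 0.55847708 -0.34633063  0.24419413] to [ 0.56468536 -0.34997809  0.13634623] q end [-0.84  0.87  0.48 -1.   -1.93  0.6 ]
0 0 -0.1 0.02 -0.002 0.007 0.05; 0 0 -0.1 0.02 -0.002 0.007 0.05; 0 0 -0.1 0.02 -0.001 0.007 0.05; 0 0 -0.1 0.02 -0.001 0.007 0.05; 0 0 -0.1 0.02 -0.001 0.007 0.05
(array([ 565.8, -331.8]), array([131.8, 176.6]), 0.2, np.float64(0.2747), 1643) (array([ 565.8, -331. ]), array([131.8, 178.1]), 0.2, np.float64(0.2614), 3649)
```

View pics/s5.png

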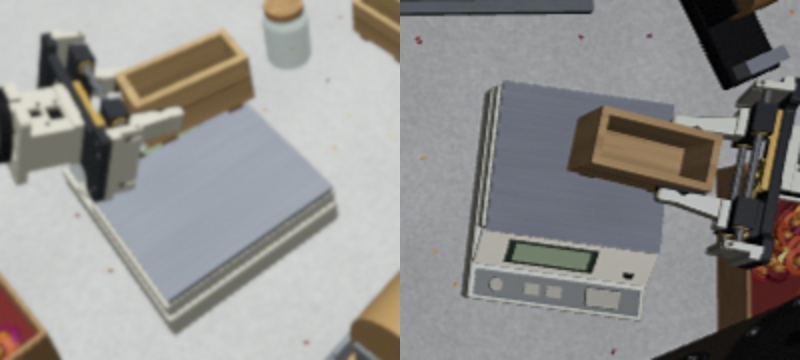

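The planter is upright over the pan, battens below and mouth open on top. I check the crate's rim height, then lower.

Run:
```python
from h import *
C=cloud("top",np.load("top0.npy"))[150:330,465:].reshape(-1,3);print(np.percentile(C[:,2],[90,99,100]))
```

```text
[0.05496683 0.06527188 1.03017581]
```

{"op": "move_arm", "data": {
  "rows": "0 0 0 0.02 -0.002 0.007 0.05; 0 0 0 0.02 -0.002 0.007 0.05; 0 0 0 0.02 -0.001 0.007 0.05; 0 0 0 0.02 -0.001 0.007 0.05; 0 0 0 0 0 0 0.05"
}}

```text
t: 23.82
eef_pos: [0.5646, -0.3475, 0.1604]
ee_rot: [3.129, 1.232, -1.844]
force: [0.3, 0.5, -1.1]
width: 0.062
gripper_force: 25.0
```

Run:
```python
from plan import *
q,p,s=cur(); Q=R.from_euler("xyz",s["ee_rot"]);M=Q.as_matrix()
g=p-.011*M[:,2]
f=M[:,2]*[1,1,0];f/=np.linalg.norm(f)
print("a",np.degrees(np.arcsin(-M[2,2])),"y tilt",np.degrees(M[2,1]),"g",g,"centre",g+.0416*f,"bottom",g[2]-.0404)
```

```text
a 19.387751028400775 y tilt 0.2353216425408616 g [ 0.5619104  -0.35757565  0.16408093] centre [ 0.57262319 -0.31737868  0.16408093] bottom 0.12368093009666459
```

{"op": "move_arm", "data": {
  "rows": "0 0 0 0.012 0 0.004 0.05; 0 0 0 0.012 0 0.004 0.05; 0 0 0 0.011 0 0.004 0.05; 0 0 0 0 0 0 0.05;0 0 0 0 0 0 0.05"
}}

```text
t: 24.45
eef_pos: [0.565, -0.3488, 0.1265]
ee_rot: [-3.14, 1.23, -1.832]
force: [-0.0, 0.0, -2.5]
width: 0.0619
gripper_force: 25.0
```

{"op": "move_arm", "data": {
  "rows": "0 0 0 0.003 0 0.001 0.05; 0 0 0 0 0 0 0.05"
}}

```text
t: 24.7
eef_pos: [0.5649, -0.3488, 0.1233]
ee_rot: [-3.141, 1.23, -1.832]
force: [-1.5, 0.7, -1.7]
width: 0.0618
gripper_force: 25.0
```

{"op": "move_arm", "data": {
  "rows": "0 0 0 0.002 0 0.001 0.05; 0 0 0 0 0 0 0.05"
}}

```text
t: 24.95
eef_pos: [0.5649, -0.3484, 0.1208]
ee_rot: [3.141, 1.23, -1.833]
force: [-0.4, 0.3, -0.7]
width: 0.0618
gripper_force: 25.0
```

{"op": "move_arm", "data": {
  "rows": "0 0 0 0.003 0 0.001 0.05; 0 0 0 0 0 0 0.05"
}}

```text
t: 25.2
eef_pos: [0.565, -0.3485, 0.1178]
ee_rot: [-3.141, 1.23, -1.832]
force: [0.4, 0.8, -1.2]
width: 0.0616
gripper_force: 25.0
```

{"op": "move_arm", "data": {
  "rows": "0 0 0 0.001 0 0.0005 0.05; 0 0 0 0 0 0 0.05"
}}

```text
t: 25.45
eef_pos: [0.565, -0.3485, 0.1176]
ee_rot: [-3.138, 1.23, -1.829]
force: [0.1, -1.1, 4.8]
width: 0.0621
gripper_force: 25.0
```

{"op": "move_arm", "data": {
  "rows": "0 0 0 0.001 0 0.0004 0.05; 0 0 0 0 0 0 0.05"
}}

```text
t: 25.7
eef_pos: [0.565, -0.3485, 0.1175]
ee_rot: [-3.135, 1.23, -1.826]
force: [-0.1, -1.4, 10.0]
width: 0.0621
gripper_force: 25.0
```

It is seated, so I release and look before backing away.

{"op": "move_arm", "data": {
  "rows": "0 0 0 -0.001 0 0 0.05;0 0 0 0 0 0 0.065; 0 0 0 0 0 0 0.075; 0 0 0 0 0 0 0.087; 0 0 0 0 0 0 0.087; 0 0 0 0 0 0 0.087; 0 0 0 0 0 0 0.087; 0 0 0 0 0 0 0.087"
}}

```text
t: 26.7
eef_pos: [0.5651, -0.348, 0.1166]
ee_rot: [-3.141, 1.23, -1.832]
force: [-0.1, 0.6, 0.6]
width: 0.0869
gripper_force: 0.0
```

{"op": "move_arm", "data": {
  "rows": "0 0 0 0 0 -0.02 0.087; 0 0 0 0 0 -0.03 0.087;0 0 0 0 0 -0.03 0.087;0 0 0 -0.04 0 -0.02 0.087;0 0 0 -0.05 0 0 0.087;0 0 0 -0.05 0 0 0.087;0 0 0 0 0 0 0.087"
}}

```text
t: 27.58
eef_pos: [0.553, -0.3947, 0.2879]
ee_rot: [-3.117, 1.223, -1.809]
force: [-0.1, -0.6, 0.2]
width: 0.0868
gripper_force: 0.0
```

```bash
python3 - <<'E'
from h import *
q,e=arm.grab_frame("top")
cv2.imwrite("pics/t6.png",cv2.resize(q[80:260,312:512],(600,540)))
C=cloud("top",e)[:,330:440].reshape(-1,3);C=C[(abs(C[:,0]-.57)<.1)&(C[:,1]>-.42)&(C[:,1]<-.2)]
print(rect(C,.138,.155)); p=C[(C[:,2]>.138)&(C[:,2]<.155)]; A=np.c_[p[:,:2],np.ones(len(p))];print(np.linalg.lstsq(A,p[:,2],rcond=None)[0])
E
cat > tare.py <<'E'
from plan import *
q,p,s=cur()
# tool down, y along scale y ; yaw choice
psi=-8.8
for fl in(1,-1):
  Q=tool(psi,90,fl)
  for z in(.15,.05):
    c=best(np.array([.399,-.354,z]),Q,[q,[-.5,.3,-.3,0,-1.3,-1.5],[-.5,.3,-.3,0,-1.3,1.5]])
    print(fl,z,np.round(c,2))
E
python3 tare.py
```

```text
(array([ 572.2, -315.2]), array([131.6,  63. ]), 75.1, np.float64(0.1459), 606)
[0.00098969 0.00024086 0.14487172]
1 0.15 [[-0.36  0.2  -0.42  0.   -0.95 -1.37]
 [-0.36  0.2  -0.42  0.   -0.95 -1.37]
 [-0.36  0.2  -0.42  0.   -0.95 -1.37]]
1 0.05 [[-0.36  0.33 -0.53  0.   -0.72 -1.37]
 [-0.36  0.33 -0.53  0.   -0.72 -1.37]
 [-0.36  0.33 -0.53  0.   -0.72 -1.37]]
-1 0.15 [[-0.36  0.2  -0.42 -0.   -0.95  1.78]
 [-0.36  0.2  -0.42 -0.   -0.95  1.78]]
-1 0.05 [[-0.36  0.33 -0.53 -0.   -0.72  1.78]
 [-0.36  0.33 -0.53 -0.   -0.72  1.78]]
```

View pics/t6.png

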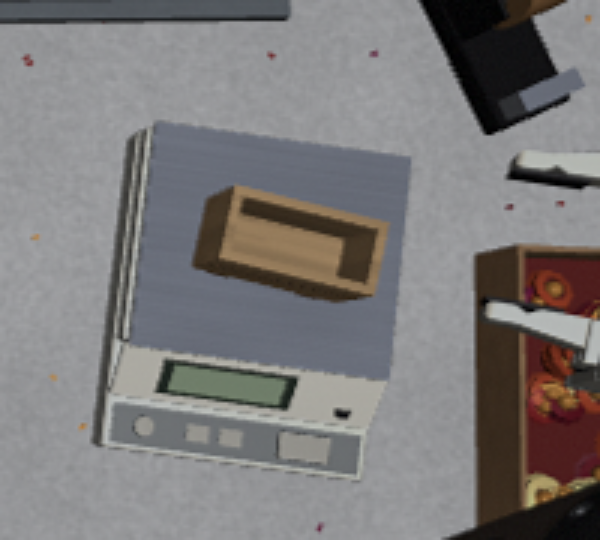

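The planter stands level and released at (0.572, -0.315). The tare key is at about pixel (414,229) in the full picture. Next I locate it and plan the move.

Run:
```python
from plan import *
m=arm.camera_model("top");K=np.array(m["mtx"]);T=np.linalg.inv(m["camera_from_world"])
for u,v in((413.7,229),(360,221.7)):
    d=T[:3,:3]@np.linalg.inv(K)@[u,v,1];o=T[:3,3];print(o+d*(.049-o[2])/d[2])
q,p,s=cur()
for fl in(1,-1):
    Q=tool(-8.8,90,fl);c=best(np.array([.399,-.354,.22]),Q,[[-.36,.2,-.42,0,-.95,-1.37*(fl>0)+1.78*(fl<0)]])
    print(fl);jpath(q,c[0],0,.8)
```

```text
[ 0.3986793  -0.35454312  0.049     ]
[ 0.42118649 -0.21073402  0.049     ]
1
min z 0.206 n 14
0.2 4.3 9.5 0.004 0.006 0.021 0; 0.7 4.6 9.1 0.006 0.009 0.018 0; 1.2 4.7 8.6 0.008 0.01 0.016 0; 1.8 4.7 8.1 0.01 0.01 0.013 0; 2.5 4.6 7.6 0.013 0.01 0.01 0; 3.1 4.3 7 0.015 0.008 0.008 0; 3.7 3.9 6.5 0.016 0.006 0.005 0; 4.3 3.3 6 0.017 0.003 0.003 0
4.7 2.7 5.4 0.016 0 0.001 0; 5 1.9 4.9 0.015 -0.002 -0.001 0; 5.2 1.1 4.4 0.013 -0.004 -0.003 0; 5.2 0.2 4 0.01 -0.006 -0.004 0; 5 -0.6 3.5 0.007 -0.007 -0.006 0; 4.7 -1.4 3.1 0.004 -0.006 -0.007 0
-1
min z 0.206 n 15
-0.3 4 -3.1 0.004 0.006 0.019 0; -0.8 4.2 -3.5 0.003 0.009 0.017 0; -1.3 4.3 -3.9 0.003 0.011 0.015 0; -1.8 4.3 -4.3 0.002 0.013 0.013 0; -2.2 4.3 -4.8 0.001 0.015 0.01 0; -2.7 4.2 -5.3 -0 0.016 0.008 0; -3.1 4 -5.7 -0.002 0.016 0.006 0; -3.4 3.7 -6.2 -0.003 0.016 0.004 0
-3.7 3.5 -6.6 -0.003 0.015 0.002 0; -3.9 3.2 -7.1 -0.004 0.014 -0 0; -4.1 2.9 -7.5 -0.004 0.013 -0.002 0; -4.2 2.6 -7.9 -0.004 0.012 -0.003 0; -4.2 2.3 -8.4 -0.004 0.01 -0.004 0; -4.2 2.1 -8.7 -0.003 0.008 -0.005 0; -4.2 1.8 -9.1 -0.002 0.006 -0.006 0
```

```bash
python3 goto.py -8.8 90 .399 -.354 .26 0 14
```

```text
n 14 speed frac 0.47 at [ 0.55257109 -0.39465045  0.28525494] to [ 0.399 -0.354  0.249] q end [-0.36  0.12 -0.28  0.   -1.18 -1.37]
3.6 4.1 5.2 0.002 0.011 0.001 0; 3.6 4.1 5.2 0.003 0.011 0 0; 3.6 4.1 5.2 0.004 0.011 -0 0; 3.6 4.1 5.2 0.005 0.01 -0 0; 3.6 4.1 5.2 0.006 0.01 -0.001 0; 3.6 4.1 5.2 0.007 0.009 -0.001 0; 3.6 4.1 5.2 0.008 0.008 -0.001 0; 3.6 4.1 5.2 0.009 0.008 -0.001 0
3.6 4.1 5.2 0.009 0.007 -0 0; 3.6 4.1 5.2 0.01 0.006 -0 0; 3.6 4.1 5.2 0.011 0.005 0 0; 3.6 4.1 5.2 0.011 0.004 0.001 0; 3.6 4.1 5.2 0.011 0.003 0.001 0; 3.6 4.1 5.2 0.011 0.002 0.002 0
```

{"op": "move_arm", "data": {
  "rows": "3.6 4.1 5.2 0.002 0.011 0.001 0; 3.6 4.1 5.2 0.003 0.011 0 0; 3.6 4.1 5.2 0.004 0.011 0 0; 3.6 4.1 5.2 0.005 0.01 0 0; 3.6 4.1 5.2 0.006 0.01 -0.001 0; 3.6 4.1 5.2 0.007 0.009 -0.001 0; 3.6 4.1 5.2 0.008 0.008 -0.001 0; 3.6 4.1 5.2 0.009 0.008 -0.001 0"
}}

```text
t: 28.62
eef_pos: [0.4646, -0.3711, 0.2633]
ee_rot: [2.867, 0.489, -2.814]
force: [0.8, 0.9, 0.7]
width: 0.0128
gripper_force: 0.0
```

{"op": "move_arm", "data": {
  "rows": "3.6 4.1 5.2 0.009 0.007 0 0; 3.6 4.1 5.2 0.01 0.006 0 0; 3.6 4.1 5.2 0.011 0.005 0 0; 3.6 4.1 5.2 0.011 0.004 0.001 0; 3.6 4.1 5.2 0.011 0.003 0.001 0; 3.6 4.1 5.2 0.011 0.002 0.002 0;0 0 0 0 0 0 0;0 0 0 0 0 0 0"
}}

```text
t: 29.62
eef_pos: [0.4002, -0.3522, 0.2487]
ee_rot: [3.137, -0.015, 2.989]
force: [-0.9, 0.3, -0.6]
width: 0.0004
gripper_force: 0.0
```

```bash
python3 goto.py -8.8 90 .398 -.354 .082 0 6
```

```text
n 6 speed frac 0.19 at [ 0.400179   -0.35218772  0.24869854] to [ 0.398 -0.354  0.071] q end [-0.36  0.29 -0.51  0.   -0.77 -1.37]
0 -0.1 0 -0 -0 0.03 0; 0 -0.1 0 -0 -0 0.03 0; 0 -0.1 0 0 -0 0.03 0; 0 -0.1 0 0 -0 0.03 0; 0 -0.1 0 0 -0 0.03 0; 0 -0.1 0 0 -0 0.03 0
```

{"op": "move_arm", "data": {
  "rows": "0 -0.1 0 0 0 0.03 0; 0 -0.1 0 0 0 0.03 0; 0 -0.1 0 0 0 0.03 0; 0 -0.1 0 0 0 0.03 0; 0 -0.1 0 0 0 0.03 0; 0 -0.1 0 0 0 0.025 0;0 0 0 0 0 0 0"
}}

```text
t: 30.5
eef_pos: [0.3968, -0.3515, 0.0725]
ee_rot: [3.137, -0.008, 2.986]
force: [-0.5, 0.2, -0.4]
width: 0.0004
gripper_force: 0.0
```

{"op": "move_arm", "data": {
  "rows": "0 0 0 0 0 0.008 0;0 0 0 0 0 0.005 0;0 0 0 0 0 0 0"
}}

```text
t: 30.88
eef_pos: [0.3983, -0.3512, 0.0613]
ee_rot: [3.139, -0.004, 2.987]
force: [0.2, 0.2, 0.0]
width: 0.0003
gripper_force: 0.0
```

{"op": "move_arm", "data": {
  "rows": "0 0 0 0 0 0.004 0;0 0 0 0 0 0 0"
}}

```text
t: 31.12
eef_pos: [0.3985, -0.3512, 0.0573]
ee_rot: [3.139, -0.004, 2.988]
force: [0.4, 0.9, 0.7]
width: 0.0003
gripper_force: 0.7
```

{"op": "move_arm", "data": {
  "rows": "0 0 0 0 0 0.002 0;0 0 0 0 0 0.002 0;0 0 0 0 0 0 0;0 0 0 0 0 0 0"
}}

```text
t: 31.62
eef_pos: [0.3986, -0.3513, 0.0533]
ee_rot: [3.139, -0.004, 2.987]
force: [0.2, 1.1, 4.6]
width: 0.0003
gripper_force: 2.3
```

{"op": "move_arm", "data": {
  "rows": "0 0 0 0 0 0.001 0;0 0 0 0 0 0 0;0 0 0 0 0 0 0"
}}

```text
t: 32.0
eef_pos: [0.3985, -0.3513, 0.0531]
ee_rot: [3.139, -0.004, 2.988]
force: [-0.8, 3.6, 13.7]
width: 0.0005
gripper_force: 7.0
```

At 13.7 N the key is on its stop. I rise clear and check.

{"op": "move_arm", "data": {
  "rows": "0 0 0 0 0 -0.02 0;0 0 0 0 0 -0.05 0;0 0 0 0 0 -0.06 0;0 0 0 -0.04 0 -0.04 0;0 0 0 -0.05 0 0 0;0 0 0 0 0 0 0;0 0 0 0 0 0 0"
}}

```text
t: 32.88
eef_pos: [0.487, -0.3652, 0.2204]
ee_rot: [3.138, -0.007, 2.987]
force: [0.5, -0.4, -0.6]
width: 0.0005
gripper_force: 0.0
```

Run:
```python
from h import *
q,e=arm.grab_frame("top")
cv2.imwrite("pics/t7.png",cv2.resize(q,(640,480)))
C=cloud("top",e)[:,330:440].reshape(-1,3);C=C[(abs(C[:,0]-.57)<.1)&(C[:,1]>-.42)&(C[:,1]<-.2)]
print(rect(C,.138,.155)); s=arm.get_state();print(s["eef_pos"],s["force"])
```

```text
(array([ 575. , -303.7]), array([107.3,  62.4]), 74.8, np.float64(0.1462), 324)
[ 0.4867628  -0.36527215  0.22076597] [0.05410329 0.25399645 0.02873451]
```

View pics/t7.png

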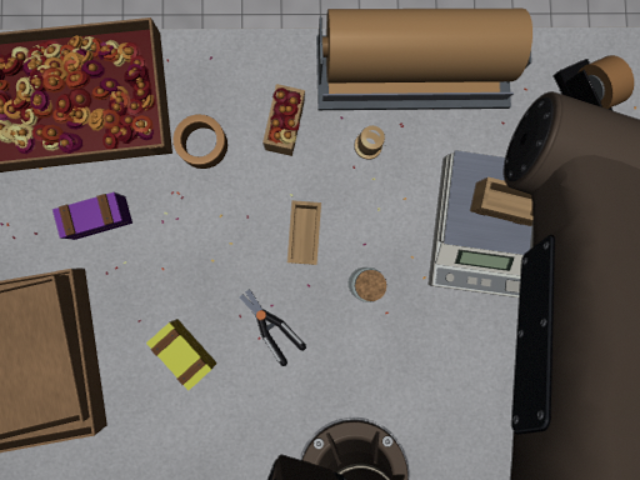

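The planter still stands on the pan, partly hidden by the arm. The bystanders are unmoved, and the arm is clear of everything with no force on it. I hand the job in.

```bash
python3 -c "
from station import arm
print(arm.job_done())"
```

```text
the job is handed in; nothing more can be done
None
```

I turned the planter over, stood it on its feet about 5 mm from the middle of the pan, let go, and pressed the tare key down to its stop. The job was handed in at about 33 s, with no verdict returned.

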